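# Roll the chocolate sphere along the display wall onto its ring

### The job

Take the top brass ring from the spring-loaded caddy and lay it flat in the square well at the end of the display deck. Then reach in under the glass shelf and push the chocolate sphere slowly along the steel back wall, keeping it on the deck and close to the wall all the way and not letting it shoot ahead, until it settles in the ring's hole. Leave the other rings in the caddy and do not disturb the jar, the ramekin or the tin.

Things in the scene. Friction and masses are not known exactly. Their poses are not given: they have to be found in the camera images.
- deck: Fixed white display deck, flat top 24.5 mm above the table. Origin on its underside, at table height. Its y runs along the lane towards the well, its x from the robot's side towards the back wall, which stands along the lane. It spans x -65 to +135, y -230 to +243 mm. Its near edge and its -y end have no lip: the sphere can roll off.
- wall (a point): Point on the face of the steel back wall, at deck x +49, y 0, z 66.5 mm (its top edge); the wall is 10 mm thick and runs the deck's whole length. A steel end stop of the same height closes the lane: its face is at deck y +232, from x -65 to +49 mm. Axes as the deck's.
- shelf_edge (a point): Front lower edge of the fixed clear glass shelf over the lane, at deck x -2, y -90, z 129.5 mm. The glass spans deck x -2 to +135, y -235 to +55, 8 mm thick; an aluminium lamp profile on its front edge (x -2 to +8) rises to z 167.5 mm. An upright tool cannot get behind the sphere; one leaning 40 to 45 degrees, reaching in from the robot's side, can.
- well (a point): Centre of the mouth of the square well in the deck (at deck x 0, y +170, z 24.5 mm): 70 x 70 mm, 12.5 mm deep, black rubber floor. Axes as the deck's. Open to above. Its centre is 49 mm from the back wall's face and 62 mm from the end stop's: gripper fingers have room along deck y, not along deck x.
- ball: Loose hollow chocolate sphere, brown with cream dots, 90 mm diameter, 120 to 210 g, smooth (friction about 0.35), too wide to grasp; origin at its centre. Starts on the deck under the shelf, 1 to 4 mm from the wall, at deck y -170 to -60 mm. Against the wall its centre is at deck x +4, z 69.5 mm. Settled in the ring it sinks to z 65 mm, about over the well's centre.
- ring_top: Loose eight-sided brass ring, top of the stack: 60 mm across its flats (two face caddy +-x, two +-y), 38 mm hole, 12 mm thick, 60 g; origin at the centre of its underside. Its top starts 58 mm above the table. It goes into the well with 5 mm to spare all round and then lies 0.5 mm below the deck's top. Grip two flats by the upper half and let go with the lower half in the well.
- ring_middle: Second brass ring, the same shape, directly below the top one; rises 12 mm when that is taken.
- ring_bottom: Third brass ring, the same shape, at the bottom of the stack.
- caddy: Fixed self-levelling ring caddy; origin at the centre of its underside. Black base 100 x 100 x 10 mm; four steel posts of 8 mm diameter at x, y = +-26.5 mm, up to 62 mm high, hold the stack. Fingers fit between the posts on its x or its y axis. The rings stand on a platform on a soft spring (about 49 N/m: it rises one ring thickness for each ring taken).
- jar: Bystander: amber glass jar with white cap, 60 mm diameter, 75 mm high; origin under its centre.
- ramekin: Bystander: white ceramic ramekin, 68 mm diameter, 45 mm high; origin under its centre.
- tin: Bystander: green tin, 52 mm diameter, 50 mm high, standing on the deck behind the back wall, near the well; origin under its centre.
Things that resemble listed ones, but are neither listed nor needed, are in the scene too. Leave any red look-alike of the ring_top alone.

How it is judged:
By the outcome, as a careful person would: the job done as asked, in the order asked, and still so for the second after the job is handed in, with the robot touching nothing.
It also fails if it takes over 67 s, if anything falls off the work surface, if the arm or the gripper's body presses on something with over 40 N, if the wrist force passes 120 N, or if a joint passes its speed limit or range.

### The arm

A 6-joint arm with a two-finger parallel gripper is mounted at the origin on the work surface. World frame = base frame: x ahead of the robot, y to its left, z up, the work surface at z = 0. Lengths are in m, angles in degrees, forces in N, time in s.
With the tool pointing down it reaches from about 0.4 to 0.825 m from the base axis. Payload 7 kg.
Tool frame: the origin (TCP) lies between the finger pads; the fingertips stand 19 mm ahead of it and the grasp point (between the pads) is the TCP (r.tip_extent is the distance from the TCP to the fingertips, in m); z points along the fingers, y is the direction in which the jaws open and shut (so a half turn about z gives the same grasp; the last joint's range is limited). The gripper opens to 88 mm and grips with 3 to 60 N. Pads are 19 mm wide; open, the fingers measure 130 mm over their backs; the gripper's body (78 mm by 193 mm) begins 47 mm behind the grasp point.
Start: joints at [84.918, 20.546, 0.682, 0, -70.136, -16.507], TCP at [0.248, 0.628, 0.246] pointing down, gripper open.
Joint ranges: [-176.03, 176.03], [-82.01, 121.73], [-58.28, 71.71], [-173.87, 95.51], [-174.79, -0.11], [-173.66, 173.66]. Speed limits (degrees/s): [136.94, 136.94, 172.46, 180, 180, 180].

### API

Orientations are given as [roll, pitch, yaw] about the fixed x, y, z axes, in that order (R = Rz(yaw) Ry(pitch) Rx(roll)).
In Python, from plant import r, capture, workorder, spotter gives the robot as it stands.
- The arm moves only by the tool step_arm, never from a script. Its argument "motion" is a list of rows, each a list of 5 numbers: the finger opening in m, from 0 to 0.0876, then the shift along the tool's x, y, z in m, then the turn about the tool's z in rad. In form: [[grip, dx, dy, dz, roll], ...]. A call has 1 to 5 rows; each row is the pose to reach, as a shift and turn from the pose commanded when the call began, along the tool's axes at that moment; what a row does not reach only later rows make up. A row lasts 1/8 s, in which the tool goes at most 62.5 mm and 10.7 degrees, less where a joint would pass 70% of its speed; a pose out of reach is approached as far as the arm can. A call with a gripper value outside its range is refused whole. The fingers move at their own pace and stop on an object; "newtons" is the grip in N (left out, the last holds). Time passes only in rows, so rows that repeat a pose let the fingers close. It gives the time, the measured TCP pose, the force and the opening at its end, in the units of the state.
- r.get_state(): the state, without advancing time (a new reading comes with each control period).
- capture(name): name is "scene" or "top" or "wrist"; returns a dict with "image" (400x640x3 uint8, red, green, blue), "z_map" (400x640 float32, m along the optical axis (not along the pixel's ray), 0 where there is no reading), "fx", "fy", "cx", "cy" (pixels), "pose" (4x4, takes a point from camera to world coordinates). Camera axes: x right, y down, z forward; pixel columns grow to the right and rows downward; lengths in m; the calibration is good to about 2 mm. The wrist camera is an equidistant fisheye: a pixel r from the principal point sees the ray r / f radians off the axis. A picture is of the moment at which its call begins.
- workorder.close_job(): hands the job in, once; it reports no verdict.
Trained networks look in the newest picture that a camera, given by its name, has taken for a name from the list of things; names that differ only in an ending like _2 or _b are one class to them, and where a whole thing is asked for, a point or a joint stands for the part that bears it (a point fixed in the world has none). Each returns a list of dicts, best first, with "p" (0 to 1); they miss things now and then, are a little off and sometimes report something else, mostly with a low value. They report only what shows in the picture. A call takes as long as a camera call. They do not tell look-alikes from the thing itself.
- spotter.regions_of(camera, label): "mask" (400x640 bool, what is visible of it).
- spotter.tip_of(camera, label): "location" ([x, y, z] in m, in world coordinates, good to about 4 mm: a listed point, or the origin of a listed thing).
The state is a dict: "time_s": time; "joints": joint angles; "qd": joint speeds; "joint_torque": joint torques, N m; "tcp_pos": TCP position; "eef_rot": TCP orientation; "contact_force": force on the tool from outside, world axes, zero at the start; "moment": the same for the moment, N m; "gripper_width": finger opening in m.
Only numpy, scipy, OpenCV 4.12 (cv2) and the standard library are available. Lean on these libraries where they do the work, as an engineer would, in place of code of your own. Each camera call takes 0.05 s, during which the arm holds its last target.

## Working session

There is one attempt and no reset: what is moved stays moved. The work goes in short steps, Python scripts to look and compute and a tool call to move; the robot and the scene stay as the last step left them, time stands still between calls to the robot, and variables do not carry over. Pictures are saved under pics/ and viewed, and the job is handed in when it is done.

Besides the shell and the picture viewer there is one more tool, called as a command line: name --pt "numbers of a row" for each row, then --argument value for the rest. step_arm: Moves the arm, as the interface text tells. Its arguments: {"type":"object","properties":{"motion":{"type":"array","items":{"type":"array","items":{"type":"number"}}},"newtons":{"type":"number"}},"required":["motion"]}

```bash
ls; mkdir -p pics; cat > h.py <<'E'
import numpy as np, cv2
from plant import r, capture, workorder, spotter
from scipy.spatial.transform import Rotation as R
def save(c,n): cv2.imwrite('pics/'+n+'.png', c['image'][:,:,::-1])
E
python3 - <<'E'
from h import *
print(r.get_state())
for n in ['scene','top','wrist']:
    c=capture(n); save(c,n+'0'); print(n,c['fx'],c['cx'],c['cy'],c['pose'].round(3).tolist())
    for l in ['deck','wall','shelf_edge','well','ball','ring_top','caddy','jar','ramekin','tin']:
        try: print(l,[(np.round(d['location'],4).tolist(),round(d['p'],2)) for d in spotter.tip_of(n,l)])
        except Exception as e: print(l,e)
E
```

```text
pics
{'time_s': 0.0, 'joints': array([ 8.49202492e+01,  2.05921670e+01,  6.33225403e-01, -1.87611863e-02,
       -7.01359102e+01, -1.65086513e+01]), 'qd': array([ 0.00666918, -0.00493775,  0.08276998, -0.02965436, -0.05332558,
       -0.09642813]), 'joint_torque': array([-2.39096429e-03, -5.82713592e+01,  2.93059856e+01,  6.99760705e+00,
        6.95106952e-03, -1.64217281e-04]), 'tcp_pos': array([0.2481995 , 0.62721744, 0.24461451]), 'eef_rot': array([ 1.79904046e+02, -1.00459517e-02, -2.15947832e+01]), 'contact_force': array([-0.1384799 ,  0.35230498,  1.21097267]), 'moment': array([-0.00529594, -0.00795328, -0.02984496]), 'gripper_width': 0.08766866060780619}
scene 446.18060151177275 325.53188562072535 193.7525031454704 [[0.022, 0.87, -0.493, 1.012], [1.0, -0.013, 0.022, -0.091], [0.013, -0.494, -0.87, 1.018], [0.0, 0.0, 0.0, 1.0]]
deck [([0.603, -0.0326, -0.0], 0.63)]
wall []
shelf_edge [([0.6113, -0.1183, 0.1294], 0.9), ([0.7006, 0.0592, 0.0268], 0.19)]
well [([0.6004, 0.1374, 0.0235], 0.85)]
ball []
ring_top [([0.3964, -0.231, 0.0472], 0.89), ([0.4873, -0.3482, -0.0017], 0.82),
[... 925 characters left out ...]
0.2582, 0.0058], 0.78), ([0.373, -0.3483, 0.0002], 0.67), ([0.4864, -0.3461, -0.0008], 0.61), ([0.2761, -0.3949, -0.0036], 0.56), ([0.3938, -0.2281, 0.046], 0.52)]
caddy [([0.3969, -0.2272, 0.0015], 0.8)]
jar [([0.4002, 0.2404, -0.0028], 0.87), ([0.3912, -0.2308, 0.0336], 0.44)]
ramekin [([0.3673, -0.0403, -0.0038], 0.85)]
tin [([0.7057, 0.0587, 0.0221], 0.61)]
wrist 309.70691628693146 320.3778936051105 200.28280640509442 [[-0.368, -0.895, -0.252, 0.315], [-0.93, 0.354, 0.099, 0.599], [0.001, 0.271, -0.963, 0.385], [0.0, 0.0, 0.0, 1.0]]
deck []
wall []
shelf_edge []
well []
ball []
ring_top []
caddy []
jar [([0.3645, -0.0338, -0.001], 0.5)]
ramekin [([0.3627, -0.0301, -0.0045], 0.66)]
tin []
```

View pics/scene0.png

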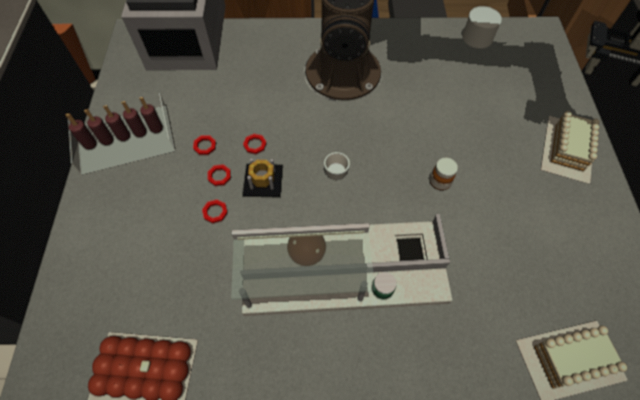

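View pics/top0.png

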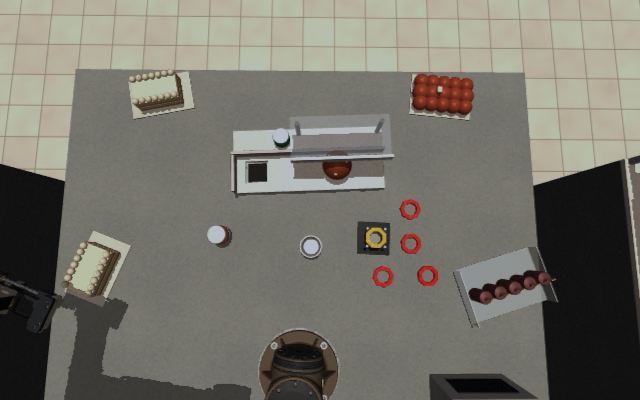

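```bash
cat >> h.py <<'E'
def cloud(c):
    z=c['z_map'].astype(float); v,u=np.mgrid[:400,:640]
    P=np.stack([(u-c['cx'])/c['fx']*z,(v-c['cy'])/c['fy']*z,z],-1)
    return P@c['pose'][:3,:3].T+c['pose'][:3,3], z>0
E
python3 - <<'E'
from h import *
for n in ['top','scene']:
    c=capture(n); P,ok=cloud(c); np.savez(n+'0.npz',P=P,ok=ok,im=c['image'])
    im=c['image'].astype(int)
    roi=ok&(P[...,0]>.5)&(P[...,0]<.8)&(P[...,1]>-.3)&(P[...,1]<.25)
    def rect(m,s):
        q=P[m][:,:2].astype(np.float32)
        print(n,s,m.sum(),cv2.minAreaRect(q), P[m][:,2].mean().round(4))
    z=P[...,2]
    rect(roi&(abs(z-.0245)<.008),'deck')
    w=roi&(abs(z-.0665)<.008); w2=w&(P[...,1]>.03)&(P[...,1]<.18); rect(w2&(P[...,0]>.62),'wall')
    q=P[w2&(P[...,0]>.63)&(P[...,0]<.68)]
    if len(q)>5:
        f=np.polyfit(q[:,1],q[:,0],1); print('wall fit x=',f,'yaw',-np.degrees(np.arctan(f[0])))
    rect(roi&(z<.018)&(P[...,1]>.09)&(P[...,1]<.19)&(P[...,0]>.55)&(P[...,0]<.64),'well')
    # near edge of deck
    d=roi&(abs(z-.0245)<.006)
    cols=np.arange(640); pts=[]
    for u in cols:
        m=d[:,u]
        if m.any():
            k=P[:,u][m]; k=k[np.argmin(k[:,0])]; pts.append(k)
    pts=np.array(pts); pts=pts[(pts[:,1]<.18)&(pts[:,1]>-.22)]
    if len(pts):
        f=np.polyfit(pts[:,1],pts[:,0],1); r_=pts[:,0]-np.polyval(f,pts[:,1]); k=abs(r_)<.004; f=np.polyfit(pts[k,1],pts[k,0],1); print('near edge',f,k.sum(),len(pts),'yaw',-np.degrees(np.arctan(f[0])))
    # caddy
    cb=ok&(abs(P[...,0]-.395)<.08)&(abs(P[...,1]+.229)<.08)
    rect(cb&(abs(z-.01)<.006)&(im.max(-1)<70),'caddy base')
    rect(cb&(z>.05)&(z<.075),'ringtop')
    y=cb&(im[...,0]>im[...,2]*2)&(im[...,0]>120)&(im[...,1]>im[...,0]*.55); rect(y,'yellow'); print(P[y].mean(0),np.percentile(P[y][:,2],[5,50,95]))
    x0,x1=(355,395) if n=='top' else (240,285); y0,y1=(218,258) if n=='top' else (150,200)
    cv2.imwrite(f'pics/{n}_caddy.png',cv2.resize(c['image'][y0:y1,x0:x1,::-1],None,fx=12,fy=12,interpolation=cv2.INTER_CUBIC))
    x0,x1,y0,y1=(220,400,100,200) if n=='top' else (225,460,205,320)
    cv2.imwrite(f'pics/{n}_deck.png',cv2.resize(c['image'][y0:y1,x0:x1,::-1],None,fx=3.4,fy=3.4,interpolation=cv2.INTER_CUBIC))
E
```

```text
top deck 4556 ((0.639616072177887, -0.023955300450325012), (0.20148123800754547, 0.4736212491989136), 2.2824501991271973) 0.0242
top wall 322 ((0.684489905834198, 0.10755807161331177), (0.0746539831161499, 0.1461843103170395), 3.1758527755737305) 0.068
wall fit x= [-0.0829591   0.66276657] yaw 4.742346802417715
top well 460 ((0.6002474427223206, 0.1381368637084961), (0.06834841519594193, 0.07101713120937347), 0.5110494494438171) 0.0126
near edge [-0.04058267  0.53952264] 128 128 yaw 2.3239401793278422
top caddy base 580 ((0.39264875650405884, -0.2287394255399704), (0.10041964799165726, 0.10008051246404648), 87.8275146484375) 0.0098
top ringtop 245 ((0.39213812351226807, -0.22805529832839966), (0.060133084654808044, 0.06000659614801407), 86.42859649658203) 0.0578
top yellow 196 ((0.3922179043292999, -0.23300719261169434), (0.06613696366548538, 0.05673732981085777), 89.61560821533203) 0.0571
[ 0.39252763 -0.22976682  0.05708879] [0.05323376 0.05735929 0.06128548]
scene deck 5821 ((0.6389877200126648, -0.025694429874420166), (0.2032022476196289, 0.47437047958374023), 2.5039522647857666)
[... 166 characters left out ...]
65959035] yaw 2.8383724427250066
scene well 706 ((0.5939885377883911, 0.1376853883266449), (0.0675942525267601, 0.06843708455562592), 1.478729248046875) 0.0139
near edge [-0.62076737  0.63451051] 13 166 yaw 31.830660670621423
scene caddy base 665 ((0.39384031295776367, -0.2303224503993988), (0.09960614889860153, 0.10032998770475388), 87.35474395751953) 0.0108
scene ringtop 365 ((0.3922247886657715, -0.23089547455310822), (0.060758549720048904, 0.06370415538549423), 87.00685119628906) 0.0584
scene yellow 213 ((0.39281758666038513, -0.2301558554172516), (0.05828535556793213, 0.05924006178975105), 85.26092529296875) 0.0591
[ 0.39273098 -0.22963156  0.05908509] [0.05588849 0.05905576 0.0621746 ]
```

```bash
python3 -c "
import cv2,numpy as np
a=cv2.imread('pics/top_caddy.png');b=cv2.imread('pics/top_deck.png')
print(a.shape,b.shape)"
```

```text
(480, 480, 3) (340, 612, 3)
```

View pics/top_caddy.png

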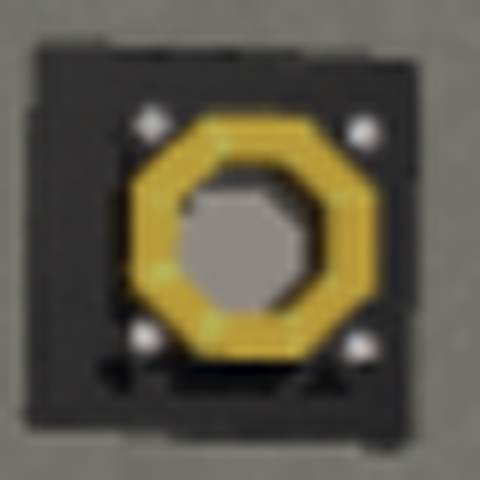

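View pics/top_deck.png

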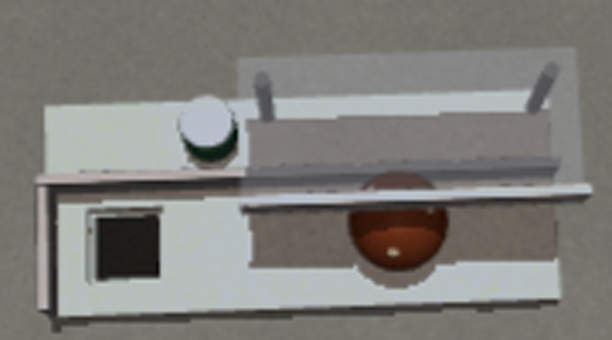

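```bash
cat >> h.py <<'E'
def to(x,y,z,yaw=None):
    "shift in tool axes from measured pose to a world point; turn (rad) for a tool-down yaw"
    s=r.get_state(); M=R.from_euler('xyz',s['eef_rot'],degrees=True)
    d=M.inv().apply(np.array([x,y,z])-s['tcp_pos'])
    t=None
    if yaw is not None: t=-np.radians((yaw-s['eef_rot'][2]+180)%360-180)
    print('t',round(s['time_s'],2),'pos',s['tcp_pos'].round(4),'rot',s['eef_rot'].round(2),'F',s['contact_force'].round(1),'w',round(s['gripper_width'],4))
    print('d',d.round(4),'dist',np.linalg.norm(d).round(3),'turn',t)
O=np.array([.605,-.0327]); YAW=2.35
def dk(x,y):
    c,s=np.cos(np.radians(YAW)),np.sin(np.radians(YAW)); return O+np.array([c*x-s*y,s*x+c*y])
def inv(x,y):
    c,s=np.cos(np.radians(YAW)),np.sin(np.radians(YAW)); d=np.array([x,y])-O; return np.array([c*d[0]+s*d[1],-s*d[0]+c*d[1]])
E
python3 -c "
from h import *
to(.46,.32,.246,-21.6);to(.45,.1,.246,-2.4)
print(dk(0,170/1000))"
```

```text
t 1.75 pos [0.2484 0.6276 0.2456] rot [-180.      0.    -21.59] F [ 0.2  0.1 -0.5] w 0.0877
d [ 0.31    0.2082 -0.0004] dist 0.373 turn 0.0002108668804033575
t 1.75 pos [0.2484 0.6276 0.2456] rot [-180.      0.    -21.59] F [ 0.2  0.1 -0.5] w 0.0877
d [ 0.3816  0.4164 -0.0005] dist 0.565 turn -0.33489234950250824
[0.59802936 0.13715703]
```

step_arm --pt "0.0876 0.052 0.035 0 0" --pt "0.0876 0.104 0.07 0 0" --pt "0.0876 0.156 0.105 0 -0.1" --pt "0.0876 0.208 0.14 0 -0.2" --pt "0.0876 0.26 0.175 0 -0.3" --newtons 20

```text
time_s: 2.38
tcp_pos: [0.4261, 0.3683, 0.246]
eef_rot: [-180.0, -0.0, -4.2]
contact_force: [1.6, 0.0, 0.6]
gripper_width: 0.0877
```

```bash
python3 -c "
from h import *
to(.45,.1,.246,-2.4);to(.3925,-.2295,.2,-2.4)"
```

```text
t 2.38 pos [0.4261 0.3683 0.246 ] rot [-1.7996e+02 -3.0000e-02 -4.1800e+00] F [1.6 0.  0.6] w 0.0877
d [ 4.340e-02  2.659e-01 -2.000e-04] dist 0.269 turn -0.031147704642584022
t 2.38 pos [0.4261 0.3683 0.246 ] rot [-1.7996e+02 -3.0000e-02 -4.1800e+00] F [1.6 0.  0.6] w 0.0877
d [0.0101 0.5987 0.0456] dist 0.601 turn -0.031147704642584022
```

step_arm --pt "0.0876 0.01 0.06 0 0" --pt "0.0876 0.02 0.12 0 0" --pt "0.0876 0.03 0.18 0 -0.03" --pt "0.0876 0.03 0.24 0 -0.03" --pt "0.0876 0.025 0.3 0 -0.03"

```text
time_s: 3.0
tcp_pos: [0.4268, 0.0671, 0.2458]
eef_rot: [-180.0, -0.0, -2.7]
contact_force: [0.8, -0.0, 0.2]
gripper_width: 0.0878
```

```bash
python3 -c "
from h import *
to(.3925,-.2295,.14,-2.4)"
```

```text
t 3.0 pos [0.4268 0.0671 0.2458] rot [-1.7999e+02 -4.0000e-02 -2.6800e+00] F [ 0.8 -0.   0.2] w 0.0878
d [-0.0205  0.2979  0.1057] dist 0.317 turn -0.004814943692908623
```

step_arm --pt "0.0876 -0.004 0.06 0.01 0" --pt "0.0876 -0.008 0.12 0.02 0" --pt "0.0876 -0.012 0.18 0.04 -0.005" --pt "0.0876 -0.016 0.24 0.05 -0.005" --pt "0.0876 -0.02 0.296 0.06 -0.005"

```text
time_s: 3.62
tcp_pos: [0.3929, -0.2278, 0.1857]
eef_rot: [180.0, -0.1, -2.4]
contact_force: [1.3, 0.0, -0.1]
gripper_width: 0.0877
```

```bash
python3 -c "
from h import *
to(.3925,-.2295,.14,-2.4)
c=capture('wrist');save(c,'w1')
for n in ['wrist']:
  for l in ['ring_top','caddy']: print(l,[(np.round(d['location'],4).tolist(),round(d['p'],2)) for d in spotter.tip_of(n,l)])
"
```

```text
t 3.62 pos [ 0.3929 -0.2278  0.1857] rot [ 1.7999e+02 -7.0000e-02 -2.3900e+00] F [ 1.3  0.  -0.1] w 0.0877
d [-0.0004  0.0017  0.0457] dist 0.046 turn 0.00017828058779454343
ring_top [([0.2747, -0.255, -0.0011], 0.9), ([0.4839, -0.345, 0.0002], 0.74), ([0.3797, -0.3472, -0.0066], 0.64), ([0.2745, -0.3993, 0.0005], 0.52)]
caddy [([0.3872, -0.2288, -0.0021], 0.9)]
```

View pics/w1.png

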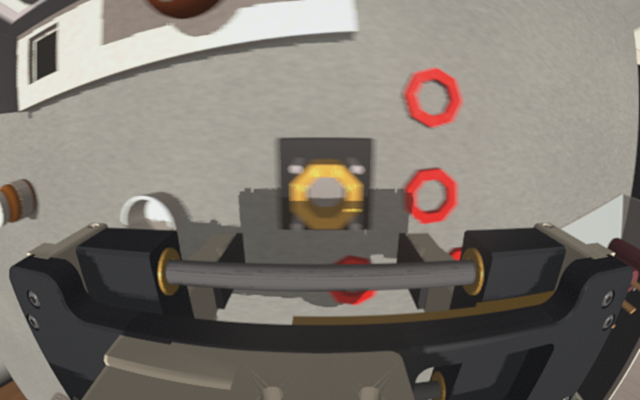

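```bash
cat >> h.py <<'E'
def fcloud(c):
    z=c['z_map'].astype(float); v,u=np.mgrid[:400,:640]
    x=(u-c['cx'])/c['fx'];y=(v-c['cy'])/c['fy'];t=np.hypot(x,y)+1e-9
    k=np.tan(t)/t
    P=np.stack([x*k*z,y*k*z,z],-1)
    return P@c['pose'][:3,:3].T+c['pose'][:3,3], (z>0)&(t<1.4)
E
python3 -c "
from h import *
c=capture('wrist');P,ok=fcloud(c)
m=ok&(abs(P[...,2]-.058)<.006)&(abs(P[...,0]-.3925)<.05)&(abs(P[...,1]+.2295)<.05)
print(m.sum(),cv2.minAreaRect(P[m][:,:2].astype(np.float32)),P[m][:,2].mean())
m=ok&(abs(P[...,2]-.01)<.005)&(abs(P[...,0]-.3925)<.08)&(abs(P[...,1]+.2295)<.08)&(c['image'].max(-1)<80)
print(m.sum(),cv2.minAreaRect(P[m][:,:2].astype(np.float32)),P[m][:,2].mean())
to(.3925,-.2295,.14,-2.4)
"
```

```text
2688 ((0.39256080985069275, -0.2310052514076233), (0.06087551638484001, 0.061305221170186996), 87.6120376586914) 0.05825687920427351
3987 ((0.3928050696849823, -0.23122723400592804), (0.10003215074539185, 0.09854627400636673), 87.34133911132812) 0.010203065412820008
t 3.83 pos [ 0.3926 -0.2269  0.1853] rot [-1.8e+02  4.0e-02 -2.6e+00] F [ 0.4  0.3 -0.7] w 0.0877
d [0.     0.0026 0.0453] dist 0.045 turn -0.003447286726433903
```

step_arm --pt "0.0876 0 0.003 0.04 0" --pt "0.0876 0 0.003 0.08 0" --pt "0.0876 0 0.003 0.1 0" --pt "0.0876 0 0.003 0.114 0" --pt "0.0876 0 0.003 0.114 0"

```text
time_s: 4.45
tcp_pos: [0.3932, -0.2276, 0.0712]
eef_rot: [-180.0, 0.1, -2.3]
contact_force: [-0.2, -0.1, -0.6]
gripper_width: 0.0876
```

```bash
python3 -c "
from h import *
to(.3926,-.230,.0715,-2.4)
"
```

```text
t 4.45 pos [ 0.3932 -0.2276  0.0712] rot [-1.7999e+02  8.0000e-02 -2.2700e+00] F [-0.2 -0.1 -0.6] w 0.0876
d [-0.0006  0.0024 -0.0003] dist 0.003 turn 0.002223546844771728
```

step_arm --pt "0.07 0 0.0015 0 0" --pt "0.062 0 0.0015 0 0" --pt "0.055 0 0.0015 0 0" --pt "0.05 0 0.0015 0 0" --pt "0.05 0 0.0015 0 0" --newtons 20

```text
time_s: 5.08
tcp_pos: [0.3933, -0.2304, 0.0717]
eef_rot: [180.0, -0.0, -2.4]
contact_force: [-0.4, -0.3, -0.1]
gripper_width: 0.0597
```

Gripped at 59.7 mm. Lift.

step_arm --pt "0.05 0 0 -0.015 0" --pt "0.05 0 0 -0.045 0" --pt "0.05 0 0 -0.09 0" --pt "0.05 0 0 -0.13 0" --pt "0.05 0 0 -0.13 0"

```text
time_s: 5.7
tcp_pos: [0.3948, -0.2307, 0.2046]
eef_rot: [179.9, -0.3, -2.4]
contact_force: [-0.0, 0.4, -1.2]
gripper_width: 0.0594
```

```bash
python3 -c "
from h import *
to(.5979,.1372,.2,2.35)
c=capture('wrist');save(c,'w2')
"
```

```text
t 5.7 pos [ 0.3948 -0.2307  0.2046] rot [179.94  -0.35  -2.38] F [-0.   0.4 -1.2] w 0.0594
d [ 0.1876 -0.3761  0.0054] dist 0.42 turn -0.08259632763819062
```

View pics/w2.png

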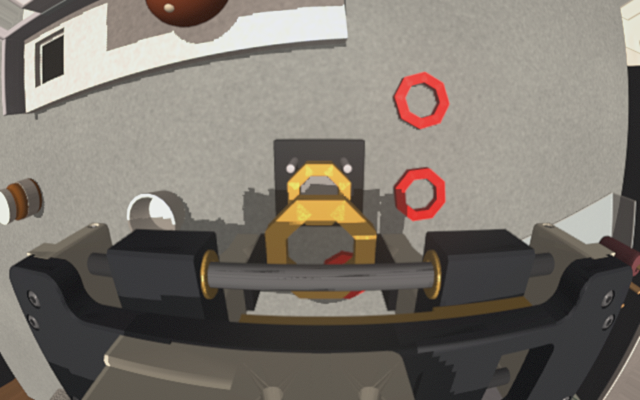

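step_arm --pt "0.05 0.015 -0.055 0 0" --pt "0.05 0.03 -0.112 0 0" --pt "0.05 0.05 -0.168 0 -0.03" --pt "0.05 0.075 -0.222 0 -0.06" --pt "0.05 0.1 -0.275 0 -0.083"

```text
time_s: 6.38
tcp_pos: [0.5043, 0.042, 0.2003]
eef_rot: [180.0, 0.1, 2.4]
contact_force: [0.9, -1.4, 0.2]
gripper_width: 0.0595
```

step_arm --pt "0.05 0.05 -0.033 0 0" --pt "0.05 0.08 -0.08 0 0" --pt "0.05 0.08 -0.1 0.02 0" --pt "0.05 0.08 -0.1 0.05 0" --pt "0.05 0.08 -0.1 0.05 0"

```text
time_s: 7.0
tcp_pos: [0.578, 0.1426, 0.1477]
eef_rot: [179.8, 0.4, 2.4]
contact_force: [-0.3, -0.5, -1.0]
gripper_width: 0.0595
```

```bash
python3 -c "
from h import *
to(.5979,.1372,.0455,2.35)
c=capture('wrist');save(c,'w3');np.savez('w3',**c)
P,ok=fcloud(c)
m=ok&(abs(P[...,0]-.62)<.12)&(abs(P[...,1]-.13)<.13)
d=m&(P[...,2]<.018)&(P[...,2]>.005)&(abs(P[...,0]-.6)<.045)&(abs(P[...,1]-.137)<.045)
print('well',d.sum(),cv2.minAreaRect(P[d][:,:2].astype(np.float32)))
print('well',[(np.round(d['location'],4).tolist(),round(d['p'],2)) for d in spotter.tip_of('wrist','well')])
"
```

```text
t 7.0 pos [0.578  0.1426 0.1477] rot [179.82   0.4    2.35] F [-0.3 -0.5 -1. ] w 0.0595
d [0.0204 0.0059 0.1021] dist 0.104 turn 1.2185736186015021e-05
well 5031 ((0.597450315952301, 0.13529150187969208), (0.06974451243877411, 0.07099588215351105), 2.427119493484497)
well [([0.5966, 0.1344, 0.0259], 0.74)]
```

View pics/w3.png

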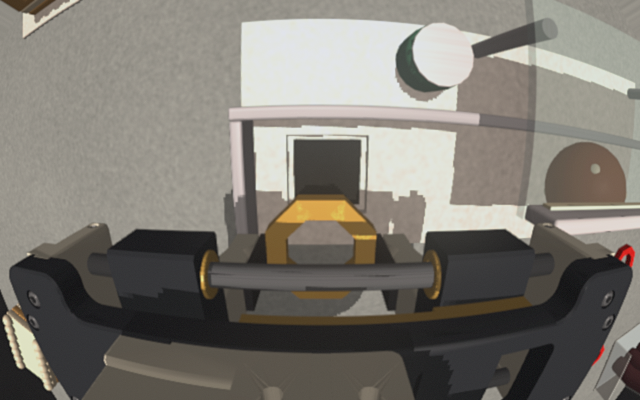

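step_arm --pt "0.05 0.019 0.006 0.02 0" --pt "0.05 0.02 0.006 0.05 0" --pt "0.05 0.02 0.006 0.075 0" --pt "0.05 0.02 0.006 0.075 0" --pt "0.05 0.02 0.006 0.075 0"

```text
time_s: 7.72
tcp_pos: [0.6016, 0.1385, 0.0783]
eef_rot: [-180.0, -0.1, 2.4]
contact_force: [-0.3, -0.0, -1.0]
gripper_width: 0.0594
```

```bash
python3 -c "
from h import *
to(.598,.1368,.0455,2.35)
c=capture('wrist');save(c,'w4')
P,ok=fcloud(c)
m=ok&(abs(P[...,0]-.6)<.06)&(abs(P[...,1]-.137)<.06)
im=c['image'].astype(int)
y=m&(im[...,0]>im[...,2]*2)&(im[...,0]>90)
print(P[y].min(0),P[y].max(0),np.median(P[y],0))
print(r.get_state()['tcp_pos'])
"
```

```text
t 7.72 pos [0.6016 0.1385 0.0783] rot [-1.7996e+02 -1.2000e-01  2.3700e+00] F [-0.3 -0.  -1. ] w 0.0594
d [-0.0037  0.0016  0.0328] dist 0.033 turn 0.0002909936890760046
[0.57056376 0.10410631 0.01162383] [0.63716139 0.17230923 0.148772  ] [0.61748605 0.13734087 0.06444465]
[0.60163986 0.13866673 0.07847759]
```

View pics/w4.png

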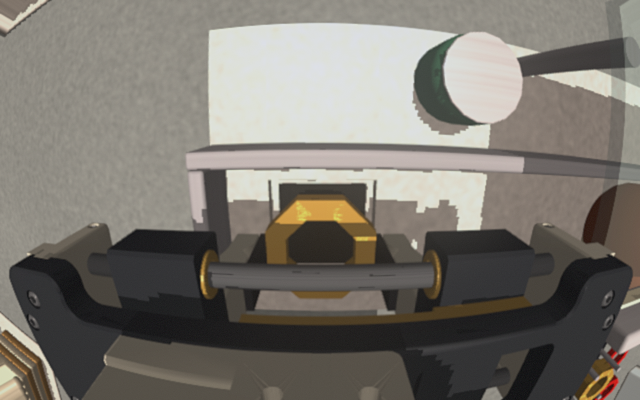

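step_arm --pt "0.05 -0.0035 0.001 0.01 0" --pt "0.05 -0.0035 0.001 0.02 0" --pt "0.05 -0.0035 0.001 0.028 0" --pt "0.05 -0.0035 0.001 0.032 0" --pt "0.05 -0.0035 0.001 0.032 0"

```text
time_s: 8.4
tcp_pos: [0.5971, 0.1372, 0.0442]
eef_rot: [180.0, 0.0, 2.4]
contact_force: [-0.2, 0.2, -0.4]
gripper_width: 0.0594
```

```bash
python3 -c "
from h import *
to(.598,.1368,.0455,2.35)
"
```

```text
t 8.4 pos [0.5971 0.1372 0.0442] rot [1.7998e+02 2.0000e-02 2.3700e+00] F [-0.2  0.2 -0.4] w 0.0594
d [ 0.0009  0.0004 -0.0013] dist 0.002 turn 0.0003554934483098925
```

step_arm --pt "0.062 0 0 -0.0005 0" --pt "0.066 0 0 -0.0005 0" --pt "0.07 0 0 -0.0005 0" --pt "0.07 0 0 -0.001 0" --pt "0.07 0 0 -0.001 0"

```text
time_s: 9.02
tcp_pos: [0.5972, 0.1372, 0.0457]
eef_rot: [-180.0, -0.0, 2.4]
contact_force: [-0.2, -0.2, -0.2]
gripper_width: 0.0696
```

step_arm --pt "0.07 0 0 -0.02 0" --pt "0.07 0 0 -0.05 0" --pt "0.07 0 0 -0.1 0" --pt "0.07 0 0 -0.15 0" --pt "0.05 0 0 -0.2 0"

```text
time_s: 9.65
tcp_pos: [0.5969, 0.1371, 0.2473]
eef_rot: [-180.0, -0.0, 2.4]
contact_force: [1.5, 0.8, -0.4]
gripper_width: 0.0646
```

```bash
python3 -c "
from h import *
to(.598,.1368,.0455,2.35)
c=capture('wrist');save(c,'w5')
P,ok=fcloud(c)
im=c['image'].astype(int)
m=ok&(abs(P[...,0]-.6)<.045)&(abs(P[...,1]-.137)<.045)&(im[...,0]>im[...,2]*2)&(im[...,0]>90)
print(m.sum(),cv2.minAreaRect(P[m][:,:2].astype(np.float32)),np.percentile(P[m][:,2],[2,25,50,75,98]))
A=np.c_[P[m][:,:2],np.ones(m.sum())];print(np.linalg.lstsq(A,P[m][:,2],rcond=None)[0])
"
```

```text
t 9.65 pos [0.5969 0.1371 0.2473] rot [-1.7999e+02 -1.0000e-02  2.3600e+00] F [ 1.5  0.8 -0.4] w 0.0646
d [0.0011 0.0004 0.2018] dist 0.202 turn 0.00019259125555002728
1604 ((0.5992141962051392, 0.13561803102493286), (0.06485877931118011, 0.07308880984783173), 2.148810625076294) [0.01326917 0.0237586  0.02443034 0.02562076 0.31604076]
[ 3.28666559 -0.08540055 -1.88220723]
```

View pics/w5.png

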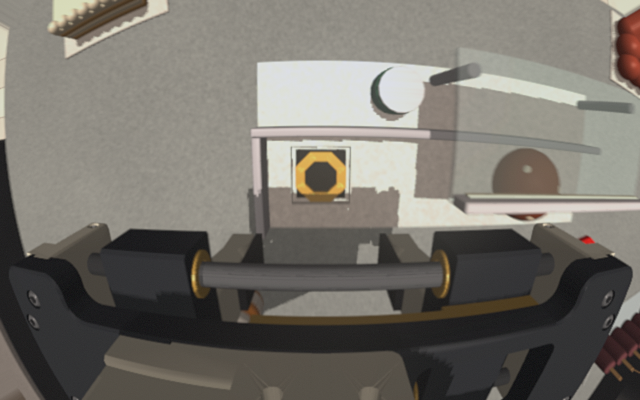

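step_arm --pt "0.0 0.05 0 -0.02 0" --pt "0.0 0.11 0 -0.04 0" --pt "0.0 0.16 0 -0.06 0" --pt "0.0 0.2 0 -0.06 0" --pt "0.0 0.23 0 -0.06 0"

```text
time_s: 10.32
tcp_pos: [0.8284, 0.1465, 0.3044]
eef_rot: [180.0, 0.0, 2.3]
contact_force: [0.7, 0.5, -0.6]
gripper_width: 0.0115
```

```bash
python3 -c "
from h import *
to(.598,.1368,.0455,2.35);print(r.get_state()['joints'].round(2))
"
```

```text
t 10.32 pos [0.8284 0.1465 0.3044] rot [1.80e+02 5.00e-02 2.34e+00] F [ 0.7  0.5 -0.6] w 0.0115
d [-0.2304  0.0003  0.259 ] dist 0.347 turn -0.0002384539768261793
[ 2.320e+01  3.631e+01  3.382e+01 -1.000e-02 -8.755e+01  6.913e+01]
```

step_arm --pt "0.0 0.04 0 0 0" --pt "0.0 0.08 0 0 0" --pt "0.0 0.12 0 0 0" --pt "0.0 0.15 0 0 0" --pt "0.0 0.15 0 0 0"

```text
time_s: 10.95
tcp_pos: [0.9607, 0.1501, 0.2905]
eef_rot: [179.9, -0.5, 2.3]
contact_force: [0.1, 0.5, -0.5]
gripper_width: 0.0005
```

```bash
python3 -c "
from h import *
to(.598,.1368,.0455,2.35);print(r.get_state()['joints'].round(2))
"
```

```text
t 10.95 pos [0.9607 0.1501 0.2905] rot [179.91  -0.48   2.34] F [ 0.1  0.5 -0.5] w 0.0005
d [-0.365  -0.0019  0.2419] dist 0.438 turn -0.0001298659189229038
[  20.35   56.62   71.49    0.24 -104.44   72.06]
```

step_arm --pt "0.0 0.06 0 0 0" --pt "0.0 0.12 0 -0.0 0" --pt "0.0 0.18 0 0 0" --pt "0.0 0.24 0 0 0" --pt "0.0 0.3 0 0 0"

```text
time_s: 11.58
tcp_pos: [1.011, 0.1378, 0.2394]
eef_rot: [-180.0, -4.4, 2.4]
contact_force: [-0.0, -0.2, 0.0]
gripper_width: 0.0004
```

```bash
python3 -c "
from h import *
to(.598,.1368,.0455,2.35);print(r.get_state()['joints'].round(2))
"
```

```text
t 11.57 pos [1.011  0.1378 0.2394] rot [-179.99   -4.4     2.36] F [-0.  -0.2  0. ] w 0.0004
d [-0.4263 -0.016   0.1617] dist 0.456 turn 0.00022594639189756275
[ 19.04  60.    71.66   1.26 -97.44  73.53]
```

step_arm --pt "0.0 -0.06 0 -0.03 0" --pt "0.0 -0.12 0 -0.06 0" --pt "0.0 -0.18 0 -0.06 0"

```text
time_s: 11.95
tcp_pos: [0.8488, 0.1309, 0.2858]
eef_rot: [180.0, -4.6, 2.4]
contact_force: [0.6, 1.7, 1.9]
gripper_width: 0.0004
```

```bash
python3 -c "
from h import *
to(.598,.1368,.0455,2.35);print(r.get_state()['joints'].round(2))
"
```

```text
t 11.95 pos [0.8488 0.1309 0.2858] rot [179.99  -4.58   2.36] F [0.6 1.7 1.9] w 0.0004
d [-0.2687 -0.0162  0.2196] dist 0.347 turn 9.645802150861052e-05
[ 22.34  35.19  28.74   1.6  -79.26  69.77]
```

step_arm --pt "0.0 1.0 0 -0.3 0" --pt "0.0 1.0 0 -0.3 0" --pt "0.0 1.0 0 -0.3 0" --pt "0.0 1.0 0 -0.3 0" --pt "0.0 1.0 0 -0.3 0"

```text
time_s: 12.58
tcp_pos: [0.9962, 0.1278, 0.3266]
eef_rot: [180.0, -7.9, 2.4]
contact_force: [0.2, -1.0, 2.3]
gripper_width: 0.0005
```

```bash
python3 -c "
from h import *
to(.598,.1368,.0455,2.35);print(r.get_state()['joints'].round(2))
"
```

```text
t 12.57 pos [0.9962 0.1278 0.3266] rot [179.96  -7.89   2.35] F [ 0.2 -1.   2.3] w 0.0005
d [-0.4323 -0.0255  0.2239] dist 0.487 turn 1.3222602168303795e-05
[ 19.16  55.15  71.71   2.34 -99.01  73.71]
```

step_arm --pt "0.0 1.0 0 0 0" --pt "0.0 1.0 0 0 0" --pt "0.0 1.0 0 0 0" --pt "0.0 1.0 0 0 0" --pt "0.0 1.0 0 0 0"

```text
time_s: 13.2
tcp_pos: [1.0507, 0.1139, 0.262]
eef_rot: [179.9, -11.2, 2.4]
contact_force: [-0.1, 0.1, -0.2]
gripper_width: 0.0004
```

```bash
python3 -c "
from h import *
to(.598,.1368,.0455,2.35);print(r.get_state()['joints'].round(2))
"
```

```text
t 13.2 pos [1.0507 0.1139 0.262 ] rot [179.85 -11.22   2.36] F [-0.1  0.1 -0.2] w 0.0004
d [-0.4848 -0.0419  0.1245] dist 0.502 turn 0.00019066384712336878
[ 17.7   59.39  71.71   3.09 -91.53  75.02]
```

step_arm --pt "0.0 1.0 0 -0.4 0" --pt "0.0 1.0 0 -0.4 0" --pt "0.0 1.0 0 -0.4 0" --pt "0.0 1.0 0 -0.4 0" --pt "0.0 1.0 0 -0.4 0"

```text
time_s: 13.82
tcp_pos: [1.0547, 0.1013, 0.3115]
eef_rot: [179.7, -14.8, 2.4]
contact_force: [-0.2, -0.7, 0.0]
gripper_width: 0.0007
```

```bash
python3 -c "
from h import *
to(.598,.1368,.0455,2.35);print(r.get_state()['joints'].round(2))
"
```

```text
t 13.82 pos [1.0547 0.1013 0.3115] rot [179.7  -14.83   2.38] F [-0.2 -0.7  0. ] w 0.0007
d [-0.5078 -0.0552  0.1404] dist 0.53 turn 0.0005461055444120481
[ 17.29  56.92  71.7    4.07 -90.5   75.6 ]
```

step_arm --pt "0.0 1.0 0 -0.3 0" --pt "0.0 1.0 0 -0.3 0" --pt "0.0 1.0 0 -0.3 0" --pt "0.0 1.0 0 -0.3 0" --pt "0.0 1.0 0 -0.3 0"

```text
time_s: 14.45
tcp_pos: [1.065, 0.0918, 0.3424]
eef_rot: [179.5, -18.3, 2.4]
contact_force: [0.5, -0.3, 0.3]
gripper_width: 0.0005
```

step_arm --pt "0.0 1.0 0 -0.3 0" --pt "0.0 1.0 0 -0.3 0" --pt "0.0 1.0 0 -0.3 0" --pt "0.0 1.0 0 -0.3 0" --pt "0.0 1.0 0 -0.3 0"

```text
time_s: 15.08
tcp_pos: [1.0701, 0.0848, 0.3833]
eef_rot: [179.2, -21.9, 2.5]
contact_force: [0.1, 0.3, -0.4]
gripper_width: 0.0003
```

step_arm --pt "0.0 1.0 0 -0.3 0" --pt "0.0 1.0 0 -0.3 0" --pt "0.0 1.0 0 -0.3 0" --pt "0.0 1.0 0 -0.3 0" --pt "0.0 1.0 0 -0.3 0"

```text
time_s: 15.7
tcp_pos: [1.0701, 0.0798, 0.4302]
eef_rot: [179.0, -25.6, 2.5]
contact_force: [0.5, 0.5, 0.3]
gripper_width: 0.0004
```

```bash
python3 -c "
from h import *
to(.598,.1368,.0455,2.35);print(r.get_state()['joints'].round(2))
"
```

```text
t 15.7 pos [1.0701 0.0798 0.4302] rot [178.96 -25.55   2.52] F [0.5 0.5 0.3] w 0.0004
d [-0.5892 -0.0803  0.1433] dist 0.612 turn 0.0028816822842222325
[ 16.92  51.59  71.65   7.2  -85.49  76.36]
```

step_arm --pt "0.0 1.0 0 -0.2 0" --pt "0.0 1.0 0 -0.2 0" --pt "0.0 1.0 0 -0.2 0" --pt "0.0 1.0 0 -0.2 0" --pt "0.0 1.0 0 -0.2 0"

```text
time_s: 16.32
tcp_pos: [1.0777, 0.0763, 0.4624]
eef_rot: [178.6, -29.2, 2.6]
contact_force: [0.3, 0.3, -0.6]
gripper_width: 0.0007
```

step_arm --pt "0.0 1.0 0 -0.2 0" --pt "0.0 1.0 0 -0.2 0" --pt "0.0 1.0 0 -0.2 0" --pt "0.0 1.0 0 -0.2 0" --pt "0.0 1.0 0 -0.2 0"

```text
time_s: 16.95
tcp_pos: [1.0788, 0.0741, 0.5034]
eef_rot: [178.3, -32.8, 2.7]
contact_force: [0.1, -0.2, -0.2]
gripper_width: 0.0005
```

step_arm --pt "0.0 1.0 0 -0.2 0" --pt "0.0 1.0 0 -0.2 0" --pt "0.0 1.0 0 -0.2 0" --pt "0.0 1.0 0 -0.2 0" --pt "0.0 1.0 0 -0.2 0"

```text
time_s: 17.58
tcp_pos: [1.0742, 0.0728, 0.5507]
eef_rot: [177.9, -36.4, 2.9]
contact_force: [0.5, 0.7, 0.6]
gripper_width: 0.0007
```

step_arm --pt "0.0 1.0 0 -0.2 0" --pt "0.0 1.0 0 -0.2 0" --pt "0.0 1.0 0 -0.2 0" --pt "0.0 1.0 0 -0.2 0" --pt "0.0 1.0 0 -0.2 0"

```text
time_s: 18.2
tcp_pos: [1.0637, 0.0723, 0.6024]
eef_rot: [177.5, -40.1, 3.0]
contact_force: [-0.2, 0.6, 0.6]
gripper_width: 0.0006
```

```bash
python3 -c "
from h import *
to(.598,.1368,.0455,2.35);print(r.get_state()['joints'].round(2))
"
```

```text
t 18.2 pos [1.0637 0.0723 0.6024] rot [177.55 -40.05   3.04] F [-0.2  0.6  0.6] w 0.0006
d [-0.7117 -0.0945  0.1253] dist 0.729 turn 0.011991190586834033
[ 18.14  44.42  71.65  12.28 -78.94  75.84]
```

step_arm --pt "0.0 1.0 0 -0.1 0" --pt "0.0 1.0 0 -0.1 0" --pt "0.0 1.0 0 -0.1 0" --pt "0.0 1.0 0 -0.1 0"

```text
time_s: 18.7
tcp_pos: [1.0663, 0.0725, 0.6354]
eef_rot: [177.1, -43.6, 3.3]
contact_force: [0.1, -0.2, -0.4]
gripper_width: 0.0005
```

```bash
python3 -c "
from h import *
s=r.get_state();print(s['tcp_pos'],s['eef_rot'],s['time_s']);M=R.from_euler('xyz',s['eef_rot'],degrees=True).as_matrix()
print('tool axes in deck frame',(R.from_euler('z',-YAW,degrees=True).as_matrix()@M).round(3))
for n in ['top','scene']:
  c=capture(n);save(c,n+'1');P,ok=cloud(c)
  for d in spotter.regions_of(n,'ball')[:1]:
    m=d['mask'];Q=P[m&ok];v,u=np.nonzero(m);print(n,d['p'],m.sum(),u.min(),u.max(),v.min(),v.max(),np.percentile(Q,[5,50,95],0).round(3).tolist())
    # sphere fit on pts with z 0.05-.118
    q=Q[(Q[:,2]>.04)&(Q[:,2]<.12)];A=np.c_[2*q,np.ones(len(q))];k=np.linalg.lstsq(A,(q**2).sum(1),rcond=None)[0];print('fit',k[:3],np.sqrt(k[3]+k[:3]@k[:3]),inv(*k[:2]))
    from scipy.optimize import least_squares
    f=least_squares(lambda p:np.linalg.norm(q-[p[0],p[1],.0695],axis=1)-.045,[.607,-.113],loss='soft_l1',f_scale=.002);print(f.x,inv(*f.x),np.abs(f.fun).mean())
  print([(np.round(d['location'],4).tolist(),round(d['p'],2)) for d in spotter.tip_of(n,'ball')])
"
```

```text
[1.06631993 0.0724904  0.63544487] [177.09873234 -43.62132604   3.26478068] 18.7
tool axes in deck frame [[ 0.724 -0.019  0.69 ]
 [ 0.012 -0.999 -0.04 ]
 [ 0.69   0.037 -0.723]]
top 0.58 418 322 351 162 179 [[0.571, -0.146, 0.075], [0.592, -0.11, 0.099], [0.61, -0.074, 0.112]]
fit [ 0.61003329 -0.1120038   0.07052063] 0.04322713941848228 [ 0.0017773  -0.07944349]
[ 0.61205576 -0.11204657] [ 0.00379632 -0.07956915] 0.0012461116787598843
[([0.6124, -0.1127, 0.0684], 0.58)]
scene 0.44 375 397 423 235 259 [[0.569, 0.107, 0.015], [0.598, 0.133, 0.024], [0.624, 0.161, 0.028]]
fit [0. 0. 0.] 0.0 [-0.60315037  0.05747976]
[ 0.607 -0.113] [-0.00129428 -0.08031447] nan
[]<string>:12: RuntimeWarning: Mean of empty slice.
  ret = ret.dtype.type(ret / rcount)
```

View pics/scene1.png

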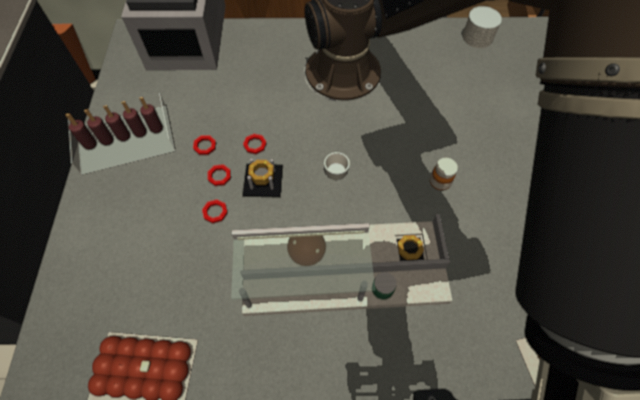

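```bash
cat >> h.py <<'E'
def tod(x,y,z):
    "deck mm target"
    p=dk(x/1000,y/1000); s=r.get_state(); q=inv(*s['tcp_pos'][:2])*1000
    print('deck now',q.round(1),(s['tcp_pos'][2]*1000).round(1)); to(p[0],p[1],z/1000)
E
python3 -c "
from h import *
to(.56,-.1,.42); tod(-93,-180,163)"
```

```text
t 19.0 pos [1.0668 0.0726 0.6347] rot [177.09 -43.61   3.27] F [-0.3  0.1 -1. ] w 0.0004
d [-0.5216  0.1533 -0.1927] dist 0.577 turn None
deck now [465.7  86.2] 634.7
t 19.0 pos [1.0668 0.0726 0.6347] rot [177.09 -43.61   3.27] F [-0.3  0.1 -1. ] w 0.0004
d [-0.733   0.2592 -0.0336] dist 0.778 turn None
```

step_arm --pt "0.0 -0.054 0.016 -0.02 0" --pt "0.0 -0.108 0.032 -0.04 0" --pt "0.0 -0.162 0.048 -0.06 0" --pt "0.0 -0.216 0.064 -0.08 0" --pt "0.0 -0.27 0.08 -0.1 0"

```text
time_s: 19.62
tcp_pos: [0.8412, -0.0048, 0.5402]
eef_rot: [177.1, -43.7, 3.3]
contact_force: [0.5, -0.5, 1.0]
gripper_width: 0.0006
```

step_arm --pt "0.0 -0.054 0.016 -0.018 0" --pt "0.0 -0.108 0.032 -0.036 0" --pt "0.0 -0.162 0.048 -0.054 0" --pt "0.0 -0.216 0.064 -0.07 0" --pt "0.0 -0.25 0.073 -0.09 0"

```text
time_s: 20.25
tcp_pos: [0.5996, -0.0874, 0.4342]
eef_rot: [177.1, -43.5, 3.2]
contact_force: [0.3, -0.2, 1.3]
gripper_width: 0.0006
```

```bash
python3 -c "
from h import *
tod(-93,-180,163); print(r.get_state()['joints'].round(1))"
```

```text
deck now [ -7.6 -54.4] 434.2
t 20.25 pos [ 0.5996 -0.0874  0.4342] rot [177.1  -43.55   3.22] F [ 0.3 -0.2  1.3] w 0.0006
d [-0.2501  0.1172  0.1425] dist 0.311 turn None
[ 15.7 -14.  -34.3  23.9 -29.4  59.7]
```

step_arm --pt "0.0 -0.045 0.02 0.026 0" --pt "0.0 -0.09 0.045 0.05 0" --pt "0.0 -0.135 0.067 0.075 0" --pt "0.0 -0.175 0.088 0.095 0" --pt "0.0 -0.2 0.1 0.11 0"

```text
time_s: 20.88
tcp_pos: [0.5327, -0.1985, 0.2192]
eef_rot: [177.2, -43.3, 3.2]
contact_force: [0.5, -1.7, 0.6]
gripper_width: 0.0008
```

```bash
python3 -c "
from h import *
tod(-93,-180,163); print(r.get_state()['joints'].round(1))"
```

```text
deck now [ -79.1 -162.7] 219.2
t 20.88 pos [ 0.5327 -0.1985  0.2192] rot [177.2  -43.34   3.15] F [ 0.5 -1.7  0.6] w 0.0008
d [-0.0489  0.0155  0.0319] dist 0.06 turn None
[ -0.9  -4.7 -51.    7.4  -0.2  85.5]
```

```bash
cat > kin.py <<'E'
import numpy as np
from scipy.optimize import least_squares
from scipy.spatial.transform import Rotation as R
D=[([84.918,20.546,.682,0,-70.136,-16.507],[.248,.628,.246],[180,0,-21.6]),
([23.2,36.31,33.82,-.01,-87.55,69.13],[.8284,.1465,.3044],[180,.05,2.34]),
([20.35,56.62,71.49,.24,-104.44,72.06],[.9607,.1501,.2905],[179.9,-.48,2.34]),
([19.04,60,71.66,1.26,-97.44,73.53],[1.011,.1378,.2394],[-180,-4.4,2.36]),
([17.7,59.39,71.71,3.09,-91.53,75.02],[1.0507,.1139,.262],[179.85,-11.22,2.36]),
([17.29,56.92,71.7,4.07,-90.5,75.6],[1.0547,.1013,.3115],[179.7,-14.83,2.38]),
([16.92,51.59,71.65,7.2,-85.49,76.36],[1.0701,.0798,.4302],[178.96,-25.55,2.52]),
([18.14,44.42,71.65,12.28,-78.94,75.84],[1.0637,.0723,.6024],[177.55,-40.05,3.04]),
([15.7,-14,-34.3,23.9,-29.4,59.7],[.5996,-.0874,.4342],[177.1,-43.55,3.22]),
([-.9,-4.7,-51,7.4,-.2,85.5],[.5327,-.1985,.2192],[177.2,-43.34,3.15])]
def fk(q,p,s4=-1,s6=-1):
    a1,h,d,L1,e,L2,L3,o=p; q=np.radians(q)
    A=R.from_euler('z',q[0]); B=A*R.from_euler('y',q[1]); C=B*R.from_euler('y',-q[2]); F=C*R.from_euler('x',s4*q[3]); G=F*R.from_euler('y',-q[4])
    x=A.apply([a1,0,h])+B.apply([0,0,L1])+C.apply([L2,0,e])+G.apply([L3,d,o])
    # tool z = G x ; roll
    H=G*R.from_euler('x',s6*q[5])*R.from_euler('y',90,degrees=True)
    return x,H
if __name__=='__main__':
    for s4 in(-1,1):
        for dm in (0,):
            f=least_squares(lambda p:np.concatenate([fk(q,p,s4)[0]-t for q,t,_ in D]),[.1,.4,-.19,.4,0,.4,.2,0])
            print(s4,f.x.round(4),np.abs(f.fun).max())
            for q,t,e in D[::3]:
                for s6 in(-1,1):
                    H=fk(q,f.x,s4,s6)[1]; E=R.from_euler('xyz',e,degrees=True); print(s6,((H.inv()*E).as_euler('xyz',degrees=True)).round(1))
E
python3 kin.py
```

```text
-1 [-1.000e-04  1.982e-01 -1.917e-01  6.018e-01  2.000e-04  4.640e-01
  3.587e-01 -3.000e-04] 0.0004993420606819177
-1 [ -0.   0. -90.]
1 [ -0.   0. -57.]
-1 [ -0.   0. -90.]
1 [ -0.    0.  122.9]
-1 [  0.   0. -90.]
1 [  0.    0.  117.3]
-1 [  0.   -0.1 -90. ]
1 [ 0.  -0.1 99. ]
1 [-0.0947  0.1708 -0.2286  0.5543  0.0475  0.4422  0.3465  0.1626] 0.09729448102100213
-1 [ -0.   0. -90.]
1 [ -0.   0. -57.]
-1 [ -2.4   0.7 -89.7]
1 [ -2.4   0.7 123.3]
-1 [-14.    3.2 -91.5]
1 [-14.    3.2 115.7]
-1 [-0.000e+00 -1.000e-01 -1.048e+02]
1 [-0.  -0.1 84.2]
```

```bash
cat >> kin.py <<'E'
P0=[0,.1982,-.1917,.6018,0,.464,.3587,0]
LO=np.array([-176.03,-82.01,-58.28,-173.87,-174.79,-173.66]);HI=np.array([176.03,121.73,71.71,95.51,-.11,173.66])
def pose(q):
    x,H=fk(q,P0); return x,H*R.from_euler('z',-90,degrees=True)
def ik(x,Rt,q0,wr=.5):
    def f(q):
        a,b=pose(q); return np.r_[a-x,(Rt.inv()*b).as_rotvec()*wr]
    s=least_squares(f,np.clip(q0,LO+.01,HI-.01),bounds=(LO,HI),x_scale=30.)
    a,b=pose(s.x); return s.x,np.linalg.norm(a-x)*1000,np.degrees((Rt.inv()*b).magnitude())
E
python3 - <<'E'
from kin import *
from h import dk
q0=[-.9,-4.7,-51,7.4,-.2,85.5]
for lean in (40,43,45):
  for yy in (0,-10,10):   # heading offset
    Rt=R.from_euler('xyz',[180,-lean,2.35+yy],degrees=True)
    for xd,yd,zd in [(-10,-180,76),(-10,-100,76),(-10,0,76),(-10,110,76),(-70,-180,145)]:
        p=dk(xd/1e3,yd/1e3)
        best=min((ik(np.r_[p,zd/1e3],Rt,np.array(q0)+d) for d in ([0]*6,[0,20,20,0,-20,0],[20,30,10,0,-40,0])),key=lambda s:s[1]+s[2])
        print(lean,yy,(xd,yd),best[0].round(1),best[1].round(1),best[2].round(1))
E
```

```text
40 0 (-10, -180) [-14.8  16.9 -25.5 -51.3 -14.1 153.8] 0.0 0.0
40 0 (-10, -100) [  0.9  14.7 -34.1 -39.4  -1.5 130.5] 0.0 0.0
40 0 (-10, 0) [ 5.000e+00  1.490e+01 -3.270e+01 -6.090e+01 -1.000e-01  1.489e+02] 19.2 3.0
40 0 (-10, 110) [ 6.900e+00  1.540e+01 -3.100e+01 -8.760e+01 -1.000e-01  1.737e+02] 29.4 4.8
40 0 (-70, -180) [-12.2   5.6 -32.6 -36.8 -15.7 137. ] 0.0 0.0
40 -10 (-10, -180) [-6.20e+00  1.69e+01 -3.24e+01 -3.81e+01 -1.00e-01  1.27e+02] 5.7 1.1
40 -10 (-10, -100) [-4.600e+00  1.620e+01 -3.110e+01 -6.060e+01 -1.000e-01  1.483e+02] 21.0 3.4
40 -10 (-10, 0) [-3.500e+00  1.540e+01 -3.100e+01 -8.720e+01 -1.000e-01  1.737e+02] 28.9 4.6
40 -10 (-10, 110) [ 3.400e+00  1.550e+01 -3.120e+01 -9.330e+01 -1.000e-01  1.737e+02] 41.0 8.3
40 -10 (-70, -180) [-4.300e+00  5.500e+00 -4.390e+01 -1.410e+01 -1.000e-01  1.015e+02] 11.8 2.3
40 10 (-10, -180) [-21.1  18.5 -21.3 -55.3 -25.5 169.4] 0.0 0.0
40 10 (-10, -100) [-10.8  15.6 -26.4 -55.3 -17.9 162. ] 0.0 0.0
40 10 (-10, 0) [  8.7  13.4 -34.3 -44.2  -3.4 136.9] 0.0 0.0
40 10 (-10, 110) [ 1.490e+01  1.490e+01 -3.250e+01 -6.330e+01 -1.000e
[... 1712 characters left out ...]
00e+00  1.470e+01 -2.980e+01 -7.330e+01 -1.000e-01  1.633e+02] 3.5 0.5
45 -10 (-10, 0) [-3.600e+00  1.350e+01 -3.090e+01 -8.710e+01 -1.000e-01  1.737e+02] 13.8 3.1
45 -10 (-10, 110) [ 3.200e+00  1.360e+01 -3.110e+01 -9.280e+01 -1.000e-01  1.737e+02] 34.0 8.0
45 -10 (-70, -180) [-6.700e+00  5.200e+00 -3.920e+01 -3.580e+01 -1.000e-01  1.251e+02] 5.6 0.9
45 10 (-10, -180) [-22.9  17.7 -20.9 -59.9 -26.7 173.7] 14.3 2.3
45 10 (-10, -100) [-15.2  15.2 -25.6 -64.8 -20.5 173.7] 9.6 1.5
45 10 (-10, 0) [ -4.4  13.4 -29.5 -72.  -12.2 173.7] 3.1 0.4
45 10 (-10, 110) [ 1.230e+01  1.320e+01 -3.150e+01 -7.420e+01 -1.000e-01  1.642e+02] 2.0 0.3
45 10 (-70, -180) [-27.5   8.7 -25.2 -57.6 -32.3 173.7] 0.9 0.1
```

```bash
cat > scan.py <<'E'
from kin import *
from h import dk
rng=np.random.default_rng(0)
def sols(x,Rt,n=40):
    out=[]
    for _ in range(n):
        q0=np.array([rng.uniform(-40,40),rng.uniform(-20,40),rng.uniform(-55,10),rng.uniform(-170,95),rng.uniform(-60,-1),rng.uniform(-170,170)])
        s=ik(x,Rt,q0)
        if s[1]<.3 and s[2]<.3 and not any(np.abs(s[0]-o).max()<2 for o in out): out.append(s[0])
    return out
if __name__=='__main__':
  for lean,al in ((43.6,-3.3),(43.6,2),(43.6,7)):
    Rt=R.from_euler('xyz',[180,-lean,2.35+al],degrees=True)
    for half in(0,180):
      for y in (-150,-100,-50,0,45):
        p=dk(-.01,y/1e3)
        print(lean,al,half,y,[o.round(1).tolist() for o in sols(np.r_[p,.076],Rt*R.from_euler('z',half,degrees=True))])
E
python3 scan.py
```

```text
43.6 -3.3 0 -150 [[-14.8, 15.8, -26.9, -64.4, -10.5, 164.1]]
43.6 -3.3 0 -100 [[-5.6, 14.5, -30.2, -60.7, -3.7, 154.0]]
43.6 -3.3 0 -50 []
43.6 -3.3 0 0 []
43.6 -3.3 0 45 []
43.6 -3.3 180 -150 [[-14.8, 15.8, -26.9, -64.4, -10.5, -15.9]]
43.6 -3.3 180 -100 [[-5.6, 14.5, -30.2, -60.7, -3.7, -26.0]]
43.6 -3.3 180 -50 []
43.6 -3.3 180 0 []
43.6 -3.3 180 45 []
43.6 2 0 -150 [[-18.7, 16.5, -25.2, -66.2, -17.2, 172.4]]
43.6 2 0 -100 [[-11.9, 14.9, -27.8, -66.7, -12.1, 168.1]]
43.6 2 0 -50 [[-2.9, 13.7, -30.5, -64.1, -5.6, 159.3]]
43.6 2 0 0 []
43.6 2 0 45 []
43.6 2 180 -150 [[-18.7, 16.5, -25.2, -66.2, -17.2, -7.6]]
43.6 2 180 -100 [[-11.9, 14.9, -27.8, -66.7, -12.1, -11.9]]
43.6 2 180 -50 [[-2.9, 13.7, -30.5, -64.1, -5.6, -20.7]]
43.6 2 180 0 []
43.6 2 180 45 []
43.6 7 0 -150 []
43.6 7 0 -100 []
43.6 7 0 -50 [[-8.2, 14.2, -28.6, -68.0, -12.9, 170.4]]
43.6 7 0 0 [[0.9, 13.2, -30.8, -65.6, -6.4, 161.6]]
43.6 7 0 45 []
43.6 7 180 -150 [[-21.4, 17.3, -23.8, -66.1, -22.7, -2.4]]
43.6 7 180 -100 [[-15.3, 15.6, -26.4, -67.5, -18.1, -5.1]]
43.6 7 180 -50 [[-8.2, 14.2, -28.6, -68.0, -12.9, -9.6]]
43.6 7 180 0 [[0.9, 13.2, -30.8, -65.6, -6.4, -18.4]]
43.6 7 180 45 []
```

```bash
cat > scan2.py <<'E'
from kin import *
from h import dk
import sys
LO[5]=-400;HI[5]=400
for lean in (43.6,47,50,53,56):
  for al in (-3,0,3,6,9,12,15):
    Rt=R.from_euler('xyz',[180,-lean,2.35+al],degrees=True)*R.from_euler('z',180,degrees=True)
    row=[];q=np.array([-15,16,-26,-65,-20,-10.])
    for y in (-160,-100,-50,0,30,45,60,90):
        best=None
        for q0 in (q,[0,14,-30,-66,-10,-15],[10,13,-31,-60,-8,-20]):
            s=ik(np.r_[dk(-.01,y/1e3),.076],Rt,np.array(q0,float))
            if best is None or s[1]<best[1]: best=s
        q=best[0] if best[1]<1 else q
        row.append('%5.1f'%best[0][4] if best[1]<.5 else '  x  ')
    print(lean,al,row, q.round(0))
E
python3 scan2.py
```

```text
43.6 -3 ['-12.0', ' -4.3', '  x  ', '  x  ', '  x  ', '  x  ', '  x  ', '  x  '] [ -6.  14. -30. -61.  -4. -25.]
43.6 0 ['-15.8', ' -9.4', ' -1.1', '  x  ', '  x  ', '  x  ', '  x  ', '  x  '] [  1.  14. -32. -59.  -1. -30.]
43.6 3 ['-19.2', '-13.4', ' -7.3', '  x  ', '  x  ', '  x  ', '  x  ', '  x  '] [ -4.  14. -30. -65.  -7. -18.]
43.6 6 ['-22.5', '-17.0', '-11.7', ' -4.5', '  x  ', '  x  ', '  x  ', '  x  '] [  2.  13. -31. -64.  -5. -22.]
43.6 9 ['-25.6', '-20.4', '-15.4', ' -9.5', ' -4.8', ' -1.6', '  x  ', '  x  '] [  9.  13. -33. -61.  -2. -28.]
43.6 12 ['-28.5', '-23.5', '-18.8', '-13.5', ' -9.7', ' -7.6', ' -5.1', '  x  '] [  8.  13. -31. -65.  -5. -20.]
43.6 15 ['-31.4', '-26.5', '-22.1', '-17.0', '-13.7', '-11.9', ' -9.9', ' -5.2'] [ 10.  13. -31. -65.  -5. -20.]
47 -3 ['-17.6', '-13.4', '-10.4', ' -9.1', '-10.6', '-12.1', '-14.0', '-18.1'] [ -16.   15.  -43. -141.  -18.   63.]
47 0 ['-20.5', '-16.2', '-12.7', ' -9.9', ' -9.4', ' -9.7', '-10.6', '-13.8'] [ -13.   14.  -38. -128.  -14.   49.]
47 3 ['-23.4', '-19.0', '-15.3', '-11.8', '-10.2', ' -9.7', ' -9.4', '-10.4'] [ 
[... 2228 characters left out ...]
.]
56 0 ['-35.5', '-35.0', '-35.6', '-37.4', '-39.1', '-40.2', '-41.3', '-43.6'] [ -24.   23.  -53. -147.  -44.   81.]
56 3 ['-36.9', '-35.8', '-35.6', '-36.4', '-37.5', '-38.3', '-39.1', '-41.1'] [ -25.   22.  -50. -141.  -41.   76.]
56 6 ['-38.5', '-36.9', '-36.1', '-36.0', '-36.6', '-37.0', '-37.5', '-39.0'] [ -24.   21.  -47. -135.  -39.   72.]
56 9 ['-40.3', '-38.3', '-36.9', '-36.2', '-36.2', '-36.3', '-36.6', '-37.4'] [ -24.   21.  -44. -128.  -37.   66.]
56 12 ['-42.2', '-39.8', '-38.1', '-36.8', '-36.4', '-36.3', '-36.2', '-36.5'] [ -23.   20.  -41. -122.  -36.   61.]
56 15 ['-44.2', '-41.6', '-39.6', '-37.8', '-37.0', '-36.7', '-36.4', '-36.2'] [ -22.   20.  -39. -117.  -36.   57.]
```

```bash
cat > sim.py <<'E'
from kin import *
from h import dk
def track(q,wps,Rs,n=12):
    for (p0,R0),(p1,R1) in zip(zip(wps,Rs),zip(wps[1:],Rs[1:])):
        rel=(R0.inv()*R1).as_rotvec(); qm=0
        for t in np.linspace(0,1,n+1)[1:]:
            s=ik(p0+(p1-p0)*t,R0*R.from_rotvec(rel*t),q); qm=max(qm,np.abs(s[0]-q).max()); q=s[0]
            if s[1]>.5: print('   err',s[1].round(1),s[2].round(1))
        print(p1.round(3),q.round(1),'maxstep',qm.round(1))
    return q
E
python3 - <<'E'
from sim import *
for lean in (48,50):
  Rt=R.from_euler('xyz',[177,-lean,3.3],degrees=True)
  W=[np.array([.9,.03,.55]),np.array([.62,-.05,.42]),np.r_[dk(-.09,-.16),.17],np.r_[dk(-.01,-.16),.076]]+[np.r_[dk(-.01,y/1e3),.076] for y in(-100,-50,0,50,90)]
  Rh=Rt*R.from_euler('z',180,degrees=True)
  q=ik(W[0],Rt,np.array([18,30,40,12,-70,76.]))
  print(lean,q)
  for sg in (1,-1):
   print('half turn',sg); q2=q[0]
   q2=track(q2,[W[0],W[0],W[1]],[Rt,Rt*R.from_euler('z',sg*90,degrees=True),Rt*R.from_euler('z',sg*179.9,degrees=True)])
   track(q2,W[1:],[Rh]*8)
E
```

```text
48 (array([ 18.98764883,  13.33941707,   4.33009316,  24.52287734,
       -37.21895125,  59.26153063]), np.float64(4.0051609842474075e-08), np.float64(9.921171644511153e-09))
half turn 1
[0.9  0.03 0.55] [ 19.   13.3   4.3  24.5 -37.2 -30.7] maxstep 7.5
[ 0.62 -0.05  0.42] [  14.9  -13.2  -44.4   44.9  -16.5 -141.5] maxstep 9.4
   err 2.9 0.4
   err 8.2 1.2
   err 12.9 1.9
   err 16.2 2.5
   err 17.3 2.9
   err 15.9 2.7
   err 12.2 2.0
   err 6.3 1.0
   err 0.8 0.1
[ 0.522 -0.196  0.17 ] [-16.5   0.4 -34.  -54.1 -14.5 -23.4] maxstep 39.6
[ 0.602 -0.193  0.076] [-27.1  17.2 -26.1 -85.1 -19.4  15.8] maxstep 3.9
[ 0.599 -0.133  0.076] [-22.5  15.5 -29.1 -92.1 -16.   19.8] maxstep 0.7
[ 0.597 -0.083  0.076] [ -19.4   14.6  -31.5 -100.4  -14.    26.1] maxstep 0.8
[ 0.595 -0.033  0.076] [ -18.3   14.3  -34.6 -112.9  -14.1   38.2] maxstep 1.3
[0.593 0.017 0.076] [ -18.8   15.   -40.  -130.4  -17.6   56.7] maxstep 1.6
[0.591 0.057 0.076] [ -17.7   16.1  -45.4 -144.6  -22.1   70.9] maxstep 1.3
half turn -1
[0.9  0.03 0.55] [ 19.   13.3   4.3  24.5 -37.2 149.3] maxstep 7.5
   err 4.2 0.8
   er
[... 4801 characters left out ...]
3
   err 133.2 18.2
   err 132.8 18.2
   err 132.4 18.1
[ 0.595 -0.033  0.076] [  0.6  -0.2 -58.3  95.5  -4.4 173.7] maxstep 0.3
   err 132.0 18.1
   err 131.6 18.0
   err 131.3 18.0
   err 131.0 17.9
   err 130.7 17.9
   err 130.4 17.8
   err 130.2 17.8
   err 129.9 17.8
   err 129.7 17.7
   err 129.5 17.7
   err 129.3 17.7
   err 129.1 17.6
[0.593 0.017 0.076] [  6.    0.2 -58.3  95.5  -7.  170.9] maxstep 1.0
   err 128.8 17.6
   err 128.6 17.6
   err 128.4 17.5
   err 128.1 17.5
   err 127.8 17.5
   err 127.6 17.4
   err 127.3 17.4
   err 127.0 17.4
   err 126.6 17.3
   err 126.3 17.3
   err 126.0 17.2
   err 125.6 17.2
[0.591 0.057 0.076] [ 15.5   1.7 -58.3  95.5 -14.6 162.3] maxstep 0.8
```

```bash
python3 - <<'E'
from sim import *
A=np.array
q=A([-.9,-4.7,-51,7.4,-.2,85.5])
x,Rc=pose(q); print(x,Rc.as_euler('xyz',degrees=True))
for via in ([.75,-.15,.4],[.75,-.2,.35],[.8,-.25,.3]):
  print('via',via)
  q1=track(q,[x,A(via),A([1.0,-.2,.6])],[Rc]*3)
print('---- lean 49')
for lean in (47,49,51):
  Rt=R.from_euler('xyz',[177,-lean,3.3],degrees=True)
  s=ik(A([1.0,-.2,.6]),Rt,q1);print(s)
  f=lambda a:Rt*R.from_euler('z',a,degrees=True)
  qa=track(s[0],[A([1.0,-.2,.6]),A([.85,-.22,.5]),A([.7,-.22,.37]),np.r_[dk(-.09,-.17),.17],np.r_[dk(-.01,-.16),.076]]+[np.r_[dk(-.01,y/1e3),.076] for y in(-100,0,90)],[f(0),f(90),f(179.9),f(180),f(180),f(180),f(180),f(180)])
E
```

```text
[ 0.53297464 -0.19866074  0.21939301] [177.22550402 -43.43077156   3.09482903]
via [0.75, -0.15, 0.4]
[ 0.75 -0.15  0.4 ] [  5.    4.2 -16.9   9.4 -25.8  80.2] maxstep 6.8
[ 1.  -0.2  0.6] [ -0.3  31.5  50.1   0.5 -65.1  92.3] maxstep 8.2
via [0.75, -0.2, 0.35]
[ 0.75 -0.2   0.35] [ -0.5   7.5 -16.2   0.8 -22.7  91.9] maxstep 4.1
[ 1.  -0.2  0.6] [ -0.3  31.5  50.1   0.5 -65.1  92.3] maxstep 8.6
via [0.8, -0.25, 0.3]
[ 0.8  -0.25  0.3 ] [ -5.7  15.8  -8.5  -8.6 -22.5 104.4] maxstep 11.0
[ 1.  -0.2  0.6] [ -0.3  31.5  50.1   0.5 -65.1  92.3] maxstep 8.2
---- lean 49
(array([ -0.36046334,  28.81595826,  43.49594878,   0.38004045,
       -57.60821732,  92.29196829]), np.float64(6.726043431126577e-08), np.float64(3.759106760215272e-08))
[ 0.85 -0.22  0.5 ] [ -2.4  12.8   8.6  -1.9 -38.7   5.3] maxstep 7.4
[ 0.7  -0.22  0.37] [ -3.3   2.2 -19.3  -4.9 -21.6 -80.8] maxstep 7.3
[ 0.522 -0.206  0.17 ] [-16.4   0.8 -33.8 -50.8 -14.7 -26.6] maxstep 10.7
[ 0.602 -0.193  0.076] [-24.8  16.9 -25.8 -81.1 -17.5  10.3] maxstep 3.3
[ 0.599 -0.133  0.076] [-19.3  15.1 -28.6 -86.8 -13.5  12.3] maxstep 0
[... 837 characters left out ...]
step 2.4
(array([ -0.44322408,  26.32730292,  37.19274961,   0.11685198,
       -49.80200438,  92.27925752]), np.float64(1.1288065610337244e-09), np.float64(1.356272133979552e-10))
[ 0.85 -0.22  0.5 ] [ -2.6  11.5   5.   -2.9 -32.5   6.2] maxstep 7.3
[ 0.7  -0.22  0.37] [ -3.7   1.6 -20.9  -8.6 -16.6 -77.2] maxstep 7.2
[ 0.522 -0.206  0.17 ] [-26.8   1.9 -31.6 -68.  -21.8  -3.9] maxstep 9.5
[ 0.602 -0.193  0.076] [-33.2  18.5 -27.7 -95.3 -25.   30.2] maxstep 2.9
[ 0.599 -0.133  0.076] [ -30.    17.1  -31.8 -104.3  -23.3   37.5] maxstep 0.8
[ 0.595 -0.033  0.076] [ -26.1   16.7  -40.1 -125.7  -24.4   57.5] maxstep 2.1
[0.591 0.057 0.076] [ -20.5   18.6  -49.8 -149.4  -31.4   78.5] maxstep 2.0
```

```bash
python3 -c "
from h import *
to(.77,-.2,.38);to(1.03,-.2,.62)"
```

```text
t 20.88 pos [ 0.5327 -0.1985  0.2192] rot [177.2  -43.34   3.15] F [ 0.5 -1.7  0.6] w 0.0008
d [0.2826 0.0123 0.0463] dist 0.287 turn None
t 20.88 pos [ 0.5327 -0.1985  0.2192] rot [177.2  -43.34   3.15] F [ 0.5 -1.7  0.6] w 0.0008
d [0.6362 0.0264 0.0506] dist 0.639 turn None
```

step_arm --pt "0.0 0.06 0.003 0.01 0" --pt "0.0 0.12 0.005 0.02 0" --pt "0.0 0.18 0.008 0.03 0" --pt "0.0 0.24 0.01 0.04 0" --pt "0.0 0.3 0.013 0.046 0"

```text
time_s: 21.5
tcp_pos: [0.7862, -0.1978, 0.3975]
eef_rot: [177.2, -43.6, 3.3]
contact_force: [1.0, -0.7, 0.4]
gripper_width: 0.0004
```

step_arm --pt "0.0 0.06 0.003 0 0" --pt "0.0 0.12 0.005 0 0" --pt "0.0 0.18 0.008 0 0" --pt "0.0 0.24 0.01 0 0" --pt "0.0 0.3 0.013 0 0"

```text
time_s: 22.12
tcp_pos: [0.9995, -0.1983, 0.603]
eef_rot: [177.2, -43.7, 3.3]
contact_force: [2.4, -0.7, 1.6]
gripper_width: 0.0002
```

step_arm --pt "0.0 1.0 0 -0.1 0" --pt "0.0 1.0 0 -0.1 0" --pt "0.0 1.0 0 -0.1 0" --pt "0.0 1.0 0 -0.1 0" --pt "0.0 1.0 0 -0.1 0"

```text
time_s: 22.75
tcp_pos: [1.0368, -0.1512, 0.6848]
eef_rot: [176.0, -47.3, 3.6]
contact_force: [0.0, 0.1, -0.1]
gripper_width: 0.0009
```

```bash
python3 -c "
from h import *
s=r.get_state();print(s['joints'].round(1))"
```

```text
[  3.7  39.1  71.7   4.2 -75.4  88.9]
```

step_arm --pt "0.0 1.0 0 -0.1 0" --pt "0.0 1.0 0 -0.1 0" --pt "0.0 1.0 0 -0.1 0" --pt "0.0 1.0 0 -0.1 0"

```text
time_s: 23.25
tcp_pos: [1.0345, -0.1128, 0.7262]
eef_rot: [174.8, -50.5, 4.0]
contact_force: [-0.1, 0.2, 0.6]
gripper_width: 0.0003
```

```bash
python3 - <<'E'
from h import *
from sim import *
s=r.get_state();print(s['joints'].round(1),s['tcp_pos'],s['eef_rot'])
Rt=R.from_euler('xyz',s['eef_rot'],degrees=True)
print((R.from_euler('z',-YAW,degrees=True)*Rt).as_matrix().round(3))
A=np.array
f=lambda a:Rt*R.from_euler('z',a,degrees=True)
track(s['joints'],[s['tcp_pos'],A([.85,-.22,.52]),A([.7,-.22,.37]),np.r_[dk(-.09,-.17),.17],np.r_[dk(-.01,-.16),.076]]+[np.r_[dk(-.01,y/1e3),.076] for y in(-100,0,90)],[f(0),f(90),f(179.9),f(180),f(180),f(180),f(180),f(180)])
to(.85,-.22,.52);to(.7,-.22,.37)
E
```

```text
[  6.9  37.8  71.7   7.8 -73.7  85.9] [ 1.03449115 -0.11278783  0.72617251] [174.76916723 -50.47046667   3.98049276]
[[ 0.636 -0.042  0.77 ]
 [ 0.018 -0.997 -0.069]
 [ 0.771  0.058 -0.634]]
[ 0.85 -0.22  0.52] [ -1.5  11.1   5.2   1.8 -33.5   1.9] maxstep 13.1
[ 0.7  -0.22  0.37] [ -2.    1.2 -25.9   2.8 -12.3 -88.8] maxstep 7.6
   err 1.3 0.2
   err 2.1 0.4
   err 2.3 0.4
   err 1.8 0.3
   err 1.7 0.3
   err 4.6 0.7
   err 8.3 1.2
   err 12.8 1.8
[ 0.522 -0.206  0.17 ] [ -4.8  -1.4 -41.8 -36.8  -0.1 -47.7] maxstep 7.0
[ 0.602 -0.193  0.076] [-32.6  18.1 -28.2 -97.  -22.8  31.8] maxstep 43.2
[ 0.599 -0.133  0.076] [ -29.7   16.8  -32.3 -107.   -21.5   40.3] maxstep 0.9
[ 0.595 -0.033  0.076] [ -26.7   16.7  -41.6 -130.7  -24.4   63.4] maxstep 2.3
[0.591 0.057 0.076] [ -20.    18.8  -51.8 -154.8  -32.4   83.7] maxstep 2.1
t 23.25 pos [ 1.0345 -0.1128  0.7262] rot [174.77 -50.47   3.98] F [-0.1  0.2  0.6] w 0.0003
d [-0.2809  0.0953 -0.0078] dist 0.297 turn None
t 23.25 pos [ 1.0345 -0.1128  0.7262] rot [174.77 -50.47   3.98] F [-0.1  0.2  0.6] w 0.0003
d [-0.4918  0.0867 -0.0286] dist 0.5 turn None
```

```bash
python3 - <<'E'
from h import *
from sim import *
s=r.get_state()
Rt=R.from_euler('xyz',s['eef_rot'],degrees=True)
A=np.array
f=lambda a:Rt*R.from_euler('z',a,degrees=True)
for v1,v2 in (([.85,-.30,.5],[.7,-.32,.33]),([.85,-.34,.5],[.68,-.36,.28])):
  track(s['joints'],[s['tcp_pos'],A(v1),A(v2),np.r_[dk(-.09,-.17),.17],np.r_[dk(-.01,-.16),.076]]+[np.r_[dk(-.01,y/1e3),.076] for y in(-100,0,90)],[f(0),f(90),f(179.9),f(180),f(180),f(180),f(180),f(180)])
  print()
to(.85,-.32,.5);to(.69,-.34,.3)
E
```

```text
[ 0.85 -0.3   0.5 ] [ -9.4  14.4  11.3  -8.5 -36.7  15.3] maxstep 13.1
[ 0.7  -0.32  0.33] [-17.1   8.1 -10.9 -28.2 -23.8 -50.3] maxstep 6.4
[ 0.522 -0.206  0.17 ] [-23.3   1.1 -32.6 -65.3 -17.4  -8.1] maxstep 7.0
[ 0.602 -0.193  0.076] [-32.6  18.1 -28.2 -97.  -22.8  31.8] maxstep 3.6
[ 0.599 -0.133  0.076] [ -29.7   16.8  -32.3 -107.   -21.5   40.3] maxstep 0.9
[ 0.595 -0.033  0.076] [ -26.7   16.7  -41.6 -130.7  -24.4   63.4] maxstep 2.3
[0.591 0.057 0.076] [ -20.    18.8  -51.8 -154.8  -32.4   83.7] maxstep 2.1

[ 0.85 -0.34  0.5 ] [-13.2  16.3  15.5 -12.6 -39.7  20.7] maxstep 12.8
[ 0.68 -0.36  0.28] [-24.8  11.6  -9.1 -40.5 -26.5 -33.9] maxstep 5.9
[ 0.522 -0.206  0.17 ] [-23.3   1.1 -32.6 -65.3 -17.4  -8.1] maxstep 3.8
[ 0.602 -0.193  0.076] [-32.6  18.1 -28.2 -97.  -22.8  31.8] maxstep 3.6
[ 0.599 -0.133  0.076] [ -29.7   16.8  -32.3 -107.   -21.5   40.3] maxstep 0.9
[ 0.595 -0.033  0.076] [ -26.7   16.7  -41.6 -130.7  -24.4   63.4] maxstep 2.3
[0.591 0.057 0.076] [ -20.    18.8  -51.8 -154.8  -32.4   83.7] maxstep 2.1

t 23.25 pos [ 1.0345 -0.1128  0.7262] rot [174.77 -50.47   3.98] F [-0.1  0.2  0.6] w 0.0003
d [-0.3007  0.1939  0.0086] dist 0.358 turn None
t 23.25 pos [ 1.0345 -0.1128  0.7262] rot [174.77 -50.47   3.98] F [-0.1  0.2  0.6] w 0.0003
d [-0.5575  0.2025  0.0125] dist 0.593 turn None
```

step_arm --pt "0.0 -0.05 0.03 0.002 0.18" --pt "0.0 -0.1 0.06 0.004 0.36" --pt "0.0 -0.15 0.09 0.005 0.54" --pt "0.0 -0.2 0.12 0.006 0.72" --pt "0.0 -0.25 0.15 0.008 0.9"

```text
time_s: 23.88
tcp_pos: [0.8828, -0.2725, 0.5392]
eef_rot: [-138.7, -32.5, -61.4]
contact_force: [2.0, 0.3, -0.0]
gripper_width: 0.0005
```

```bash
python3 -c "
from h import *
to(.69,-.34,.3);print(r.get_state()['joints'].round(1))"
```

```text
t 23.88 pos [ 0.8828 -0.2725  0.5392] rot [-138.7   -32.51  -61.36] F [ 2.   0.3 -0. ] w 0.0005
d [-0.1565  0.2728  0.0051] dist 0.315 turn None
[ -6.3  16.   16.5  -4.2 -39.9  49.4]
```

step_arm --pt "0.0 -0.03 0.053 0.001 0.18" --pt "0.0 -0.06 0.106 0.002 0.36" --pt "0.0 -0.09 0.16 0.003 0.54" --pt "0.0 -0.12 0.212 0.004 0.72" --pt "0.0 -0.15 0.262 0.005 0.9"

```text
time_s: 24.5
tcp_pos: [0.6983, -0.3384, 0.3096]
eef_rot: [-129.6, 5.8, -97.6]
contact_force: [-0.2, -0.3, -0.3]
gripper_width: 0.0006
```

```bash
python3 - <<'E'
from h import *
tod(-90,-170,170);s=r.get_state();print(s['joints'].round(1)); M=(R.from_euler('z',-YAW,degrees=True)*R.from_euler('xyz',s['eef_rot'],degrees=True)).as_matrix(); print(M.round(3))
# needed turn so that tool y == (+.03,.998,~)
z=M[:,2]; t=np.array([.042,.997,-.058]); t-=z*(t@z); t/=np.linalg.norm(t)
print('turn',np.arctan2(t@-M[:,0],t@M[:,1]))
E
```

```text
deck now [  80.7 -309.2] 309.6
t 24.5 pos [ 0.6983 -0.3384  0.3096] rot [-129.59    5.83  -97.59] F [-0.2 -0.3 -0.3] w 0.0006
d [-0.0929  0.2379 -0.0527] dist 0.261 turn None
[-20.1  10.1  -9.5 -33.2 -24.8  34.4]
[[-0.172 -0.614  0.77 ]
 [-0.98   0.187 -0.069]
 [-0.102 -0.767 -0.634]]
turn 1.3640431781335187
```

step_arm --pt "0.0 -0.019 0.05 -0.011 0.18" --pt "0.0 -0.04 0.1 -0.022 0.36" --pt "0.0 -0.06 0.15 -0.033 0.54" --pt "0.0 -0.08 0.2 -0.044 0.72" --pt "0.0 -0.093 0.235 -0.052 0.9"

```text
time_s: 25.12
tcp_pos: [0.5238, -0.2063, 0.1716]
eef_rot: [-148.0, 41.6, -139.4]
contact_force: [-0.5, -0.1, -0.6]
gripper_width: 0.0003
```

```bash
cat >> h.py <<'E'
def turn(want=(.042,.997,-.058)):
    s=r.get_state();M=(R.from_euler('z',-YAW,degrees=True)*R.from_euler('xyz',s['eef_rot'],degrees=True)).as_matrix()
    z=M[:,2]; t=np.array(want); t=t-z*(t@z); t/=np.linalg.norm(t)
    print('turn',np.arctan2(t@-M[:,0],t@M[:,1]),'q',s['joints'].round(1)); print(M.round(3))
E
python3 - <<'E'
from h import *
tod(-90,-170,170);turn()
E
```

```text
deck now [ -88.2 -170.1] 171.6
t 25.12 pos [ 0.5238 -0.2063  0.1716] rot [-147.98   41.59 -139.44] F [-0.5 -0.1 -0.6] w 0.0003
d [ 0.002   0.0012 -0.0004] dist 0.002 turn None
turn 0.46412685078786486 q [-22.9   1.2 -32.5 -64.6 -17.1  17.6]
[[-0.588 -0.248  0.77 ]
 [-0.463  0.884 -0.068]
 [-0.664 -0.397 -0.634]]
```

step_arm --pt "0.0 0 0 0 0.18" --pt "0.0 0 0 0 0.36" --pt "0.0 0 0 0 0.46" --pt "0.0 0 0 0 0.46"

```text
time_s: 25.62
tcp_pos: [0.5255, -0.2081, 0.1726]
eef_rot: [-174.0, 50.4, -175.1]
contact_force: [0.1, 0.2, -0.1]
gripper_width: 0.0001
```

```bash
python3 - <<'E'
from h import *
tod(-10.5,-172,75);turn()
c=capture('top');save(c,'top2');c=capture('scene');save(c,'scene2')
E
```

```text
deck now [ -86.7 -172. ] 172.6
t 25.62 pos [ 0.5255 -0.2081  0.1726] rot [-174.03   50.42 -175.07] F [ 0.1  0.2 -0.1] w 0.0001
d [0.0268 0.0091 0.1206] dist 0.124 turn None
turn 0.010595414091189435 q [-22.8   1.2 -32.3 -64.4 -17.1  -8.7]
[[-0.637  0.035  0.77 ]
 [-0.029  0.997 -0.069]
 [-0.771 -0.066 -0.634]]
```

View pics/scene2.png

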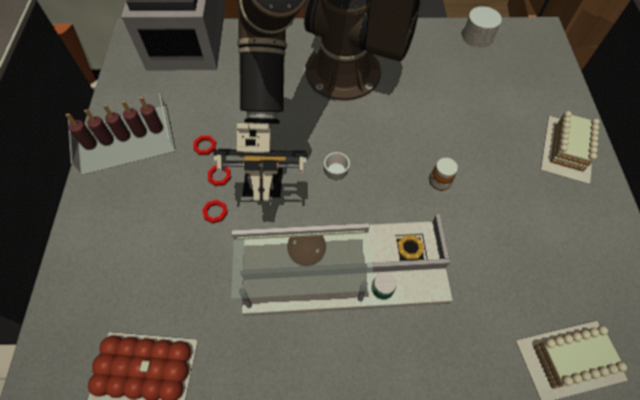

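View pics/top2.png

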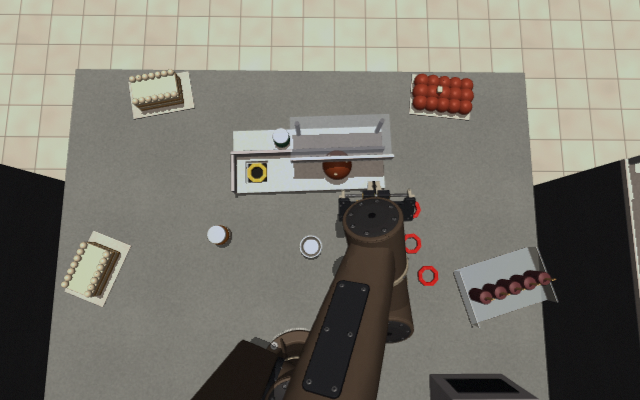

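step_arm --pt "0.0 0.013 0.005 0.03 0.01" --pt "0.0 0.026 0.009 0.06 0.01" --pt "0.0 0.027 0.009 0.085 0.01" --pt "0.0 0.027 0.009 0.105 0.01" --pt "0.0 0.027 0.009 0.12 0.01"

```text
time_s: 26.35
tcp_pos: [0.6013, -0.2055, 0.0738]
eef_rot: [-174.7, 50.4, -175.9]
contact_force: [-0.4, 0.3, -0.2]
gripper_width: 0.0004
```

```bash
python3 - <<'E'
from h import *
tod(-10.5,-160,75);turn()
c=capture('top');save(c,'top3');c=capture('scene');save(c,'scene3')
cv2.imwrite('pics/crop3.png',cv2.resize(c['image'][190:320,220:460,::-1],None,fx=3.3,fy=3.3))
E
```

```text
deck now [ -10.7 -172.5] 73.8
t 26.35 pos [ 0.6013 -0.2055  0.0738] rot [-174.7    50.4  -175.94] F [-0.4  0.3 -0.2] w 0.0004
d [-0.0013  0.0124 -0.0014] dist 0.013 turn None
turn 0.0010216054461136337 q [-33.6  18.7 -27.5 -95.8 -23.4  31.4]
[[-0.637  0.041  0.77 ]
 [-0.019  0.997 -0.07 ]
 [-0.771 -0.059 -0.635]]
```

View pics/crop3.png

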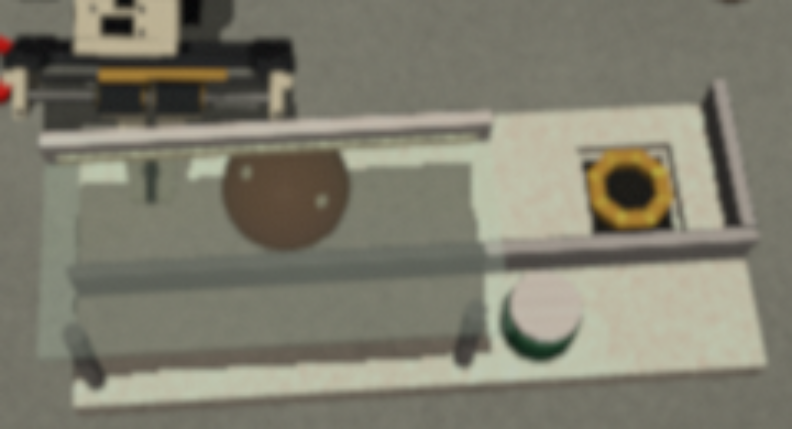

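step_arm --pt "0.0 -0.0001 0.006 -0.0014 0" --pt "0.0 -0.0002 0.012 -0.0018 0" --pt "0.0 -0.0003 0.017 -0.0022 0" --pt "0.0 -0.0004 0.02 -0.0024 0" --pt "0.0 -0.0004 0.0225 -0.0026 0"

```text
time_s: 27.08
tcp_pos: [0.5992, -0.1823, 0.0757]
eef_rot: [-174.8, 50.5, -176.0]
contact_force: [-0.7, 0.7, -0.4]
gripper_width: 0.0
```

step_arm --pt "0.0 0 0.0025 -0.0002 0" --pt "0.0 -0.0001 0.005 -0.0004 0" --pt "0.0 -0.0001 0.0075 -0.0005 0" --pt "0.0 -0.0002 0.01 -0.0007 0" --pt "0.0 -0.0002 0.0125 -0.0009 0"

```text
time_s: 27.7
tcp_pos: [0.5986, -0.1698, 0.0754]
eef_rot: [-174.8, 50.5, -176.1]
contact_force: [0.1, 0.3, 0.1]
gripper_width: 0.0007
```

```bash
cat >> h.py <<'E'
from scipy.optimize import least_squares
def ball(tag):
    for n in ('top','scene'):
        c=capture(n); P,ok=cloud(c); im=c['image'].astype(int)
        br=(im[...,0]>im[...,2]*1.5)&(im[...,0]>40)&(im[...,0]<200)&(im[...,1]<im[...,0]*.72) if n=='top' else (im[...,0]>im[...,2]*1.15)&(im[...,0]>im[...,1]*1.1)
        reg=ok&(P[...,0]>.55)&(P[...,0]<.66)&(P[...,1]>-.2)&(P[...,1]<.2)&(P[...,2]>.03)&(P[...,2]<.122)
        q=P[reg&br]
        if len(q)>30:
            f=least_squares(lambda p:np.linalg.norm(q-p,axis=1)-.045,np.r_[np.median(q,0)[:2],.07],loss='soft_l1',f_scale=.002)
            print(n,'ball deck',(inv(*f.x[:2])*1000).round(1),(f.x[2]*1000).round(1),len(q),'res',np.abs(f.fun).mean().round(4))
        else: print(n,'few',len(q))
        x=(220,400,100,200) if n=='top' else (225,460,195,320)
        cv2.imwrite(f'pics/{n}_{tag}.png',cv2.resize(c['image'][x[2]:x[3],x[0]:x[1],::-1],None,fx=3.2,fy=3.2))
def st():
    s=r.get_state(); q=inv(*s['tcp_pos'][:2])*1000
    print('t',round(s['time_s'],2),'deck',q.round(1),round(s['tcp_pos'][2]*1000,1),'F',s['contact_force'].round(1),'q',s['joints'].round(1),s['eef_rot'].round(1))
E
python3 -c "
from h import *
st();ball('b1')"
```

```text
t 27.7 deck [ -12.  -136.8] 75.4 F [0.1 0.3 0.1] q [ -31.7   17.6  -30.  -100.8  -22.4   35.3] [-174.8   50.5 -176.1]
top ball deck [  3.4 -75.7] 68.6 307 res 0.0012
scene few 1
```

View pics/scene_b1.png

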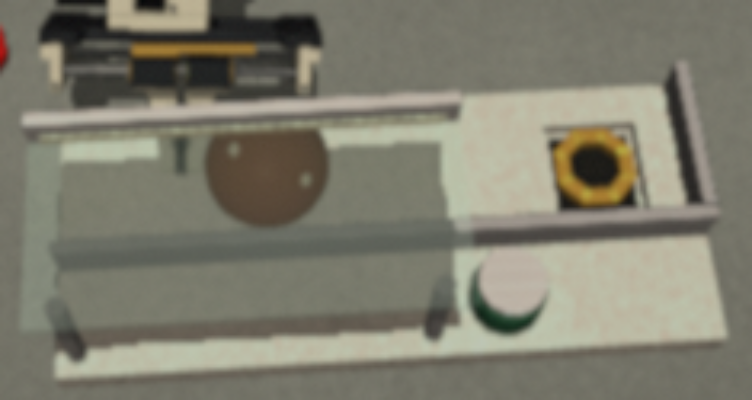

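step_arm --pt "0.0 -0.0003 0.0025 0.0002 0" --pt "0.0 -0.0006 0.005 0.0004 0" --pt "0.0 -0.0009 0.0075 0.0006 0" --pt "0.0 -0.0012 0.01 0.0005 0" --pt "0.0 -0.0012 0.0125 0.0003 0"

```text
time_s: 28.42
tcp_pos: [0.5996, -0.1573, 0.0755]
eef_rot: [-174.8, 50.5, -176.1]
contact_force: [0.5, 0.1, 0.4]
gripper_width: 0.0001
```

```bash
python3 -c "
from h import *
st();ball('b2')"
```

```text
t 28.43 deck [ -10.5 -124.3] 75.5 F [0.5 0.1 0.4] q [ -31.    17.4  -30.7 -102.8  -22.    36.9] [-174.8   50.5 -176.1]
top ball deck [  4.7 -63.5] 69.2 281 res 0.0013
scene few 1
```

step_arm --pt "0.0 0 0.0025 -0.0002 0" --pt "0.0 -0.0001 0.005 -0.0004 0" --pt "0.0 -0.0001 0.0075 -0.0005 0" --pt "0.0 -0.0002 0.01 -0.0007 0" --pt "0.0 -0.0002 0.0125 -0.0009 0"

```text
time_s: 29.15
tcp_pos: [0.5991, -0.1448, 0.0755]
eef_rot: [-174.8, 50.5, -176.1]
contact_force: [0.5, 0.0, -0.0]
gripper_width: 0.0005
```

step_arm --pt "0.0 0 0.0025 -0.0002 0" --pt "0.0 -0.0001 0.005 -0.0004 0" --pt "0.0 -0.0001 0.0075 -0.0005 0" --pt "0.0 -0.0002 0.01 -0.0007 0" --pt "0.0 -0.0002 0.0125 -0.0009 0"

```text
time_s: 29.78
tcp_pos: [0.5985, -0.1323, 0.0755]
eef_rot: [-174.8, 50.4, -176.1]
contact_force: [-0.1, -0.2, -0.7]
gripper_width: 0.0005
```

step_arm --pt "0.0 0 0.0025 -0.0002 0" --pt "0.0 -0.0001 0.005 -0.0004 0" --pt "0.0 -0.0001 0.0075 -0.0005 0" --pt "0.0 -0.0002 0.01 -0.0007 0" --pt "0.0 -0.0002 0.0125 -0.0009 0"

```text
time_s: 30.4
tcp_pos: [0.598, -0.1198, 0.0755]
eef_rot: [-174.8, 50.5, -176.1]
contact_force: [-0.4, -0.6, 0.7]
gripper_width: 0.0003
```

```bash
python3 -c "
from h import *
st();ball('b3')"
```

```text
t 30.4 deck [-10.6 -86.7] 75.5 F [-0.4 -0.6  0.7] q [ -29.5   16.8  -33.5 -109.9  -21.6   43.2] [-174.8   50.5 -176.1]
top ball deck [  4.8 -25.8] 68.9 287 res 0.0012
scene few 1
```

Tracks perfectly (ball − tool = 61 mm, at the wall, on the deck). Continue.

step_arm --pt "0.0 0 0.0025 -0.0002 0" --pt "0.0 -0.0001 0.005 -0.0004 0" --pt "0.0 -0.0001 0.0075 -0.0005 0" --pt "0.0 -0.0002 0.01 -0.0007 0" --pt "0.0 -0.0002 0.0125 -0.0009 0"

```text
time_s: 31.12
tcp_pos: [0.5974, -0.1073, 0.0755]
eef_rot: [-174.8, 50.5, -176.1]
contact_force: [0.7, -0.1, -0.6]
gripper_width: 0.0004
```

step_arm --pt "0.0 0 0.0025 -0.0002 0" --pt "0.0 -0.0001 0.005 -0.0004 0" --pt "0.0 -0.0001 0.0075 -0.0005 0" --pt "0.0 -0.0002 0.01 -0.0007 0" --pt "0.0 -0.0002 0.0125 -0.0009 0"

```text
time_s: 31.75
tcp_pos: [0.5969, -0.0947, 0.0755]
eef_rot: [-174.8, 50.5, -176.1]
contact_force: [-0.2, -0.3, -0.4]
gripper_width: 0.0003
```

step_arm --pt "0.0 0 0.0025 -0.0002 0" --pt "0.0 -0.0001 0.005 -0.0004 0" --pt "0.0 -0.0001 0.0075 -0.0005 0" --pt "0.0 -0.0002 0.01 -0.0007 0" --pt "0.0 -0.0002 0.0125 -0.0009 0"

```text
time_s: 32.38
tcp_pos: [0.5963, -0.0822, 0.0755]
eef_rot: [-174.8, 50.5, -176.1]
contact_force: [-0.4, 0.3, -0.4]
gripper_width: 0.0004
```

step_arm --pt "0.0 0 0.0025 -0.0002 0" --pt "0.0 -0.0001 0.005 -0.0004 0" --pt "0.0 -0.0001 0.0075 -0.0005 0" --pt "0.0 -0.0002 0.01 -0.0007 0" --pt "0.0 -0.0002 0.0125 -0.0009 0"

```text
time_s: 33.0
tcp_pos: [0.5958, -0.0696, 0.0755]
eef_rot: [-174.8, 50.5, -176.1]
contact_force: [-0.2, -0.0, 0.3]
gripper_width: 0.0004
```

```bash
python3 -c "
from h import *
st();ball('b4')"
```

```text
t 33.0 deck [-10.7 -36.5] 75.5 F [-0.2 -0.   0.3] q [ -28.    16.5  -37.9 -121.4  -22.7   54.3] [-174.8   50.5 -176.1]
top ball deck [ 4.7 23.8] 68.7 285 res 0.0013
scene few 15
```

View pics/scene_b4.png

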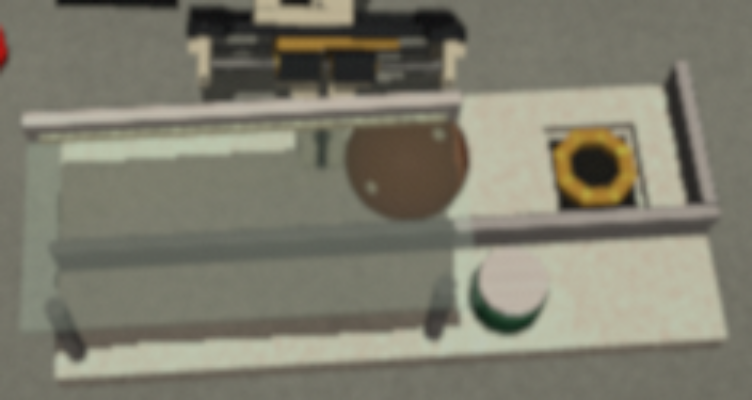

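step_arm --pt "0.0 0 0.0025 -0.0002 0" --pt "0.0 -0.0001 0.005 -0.0004 0" --pt "0.0 -0.0001 0.0075 -0.0005 0" --pt "0.0 -0.0002 0.01 -0.0007 0" --pt "0.0 -0.0002 0.0125 -0.0009 0"

```text
time_s: 33.72
tcp_pos: [0.5952, -0.0572, 0.0755]
eef_rot: [-174.8, 50.5, -176.1]
contact_force: [0.3, -0.8, 0.3]
gripper_width: 0.0006
```

step_arm --pt "0.0 0 0.0025 -0.0002 0" --pt "0.0 -0.0001 0.005 -0.0004 0" --pt "0.0 -0.0001 0.0075 -0.0005 0" --pt "0.0 -0.0002 0.01 -0.0007 0" --pt "0.0 -0.0002 0.0125 -0.0009 0"

```text
time_s: 34.35
tcp_pos: [0.5947, -0.0447, 0.0755]
eef_rot: [-174.8, 50.5, -176.1]
contact_force: [0.5, -0.8, 1.5]
gripper_width: 0.0005
```

step_arm --pt "0.0 0 0.0025 -0.0002 0" --pt "0.0 -0.0001 0.005 -0.0004 0" --pt "0.0 -0.0001 0.0075 -0.0005 0" --pt "0.0 -0.0002 0.01 -0.0007 0" --pt "0.0 -0.0002 0.0125 -0.0009 0"

```text
time_s: 34.98
tcp_pos: [0.5941, -0.0321, 0.0755]
eef_rot: [-174.8, 50.4, -176.1]
contact_force: [-0.6, 0.3, 1.4]
gripper_width: 0.0002
```

step_arm --pt "0.0 0 0.0025 -0.0002 0" --pt "0.0 -0.0001 0.005 -0.0004 0" --pt "0.0 -0.0001 0.0075 -0.0005 0" --pt "0.0 -0.0002 0.01 -0.0007 0" --pt "0.0 -0.0002 0.0125 -0.0009 0"

```text
time_s: 35.6
tcp_pos: [0.5936, -0.0196, 0.0755]
eef_rot: [-174.8, 50.5, -176.1]
contact_force: [-0.1, -0.5, -0.1]
gripper_width: 0.0007
```

```bash
python3 -c "
from h import *
st();ball('b5')"
```

```text
t 35.6 deck [-10.9  13.5] 75.5 F [-0.1 -0.5 -0.1] q [ -26.3   17.1  -43.4 -134.7  -25.7   67.4] [-174.8   50.5 -176.1]
top ball deck [ 4.3 74.5] 68.9 464 res 0.0013
scene ball deck [ 3.2 73.1] 70.0 725 res 0.0011
```

step_arm --pt "0.0 0 0.0025 -0.0002 0" --pt "0.0 -0.0001 0.005 -0.0004 0" --pt "0.0 -0.0001 0.0075 -0.0005 0" --pt "0.0 -0.0002 0.01 -0.0007 0" --pt "0.0 -0.0002 0.0125 -0.0009 0"

```text
time_s: 36.33
tcp_pos: [0.593, -0.0071, 0.0755]
eef_rot: [-174.8, 50.5, -176.1]
contact_force: [-0.1, -0.9, 0.7]
gripper_width: 0.0004
```

step_arm --pt "0.0 0 0.0025 -0.0002 0" --pt "0.0 -0.0001 0.005 -0.0004 0" --pt "0.0 -0.0001 0.0075 -0.0005 0" --pt "0.0 -0.0002 0.01 -0.0007 0" --pt "0.0 -0.0002 0.0125 -0.0009 0"

```text
time_s: 36.95
tcp_pos: [0.5925, 0.0054, 0.0755]
eef_rot: [-174.8, 50.5, -176.1]
contact_force: [-0.6, -0.5, -0.0]
gripper_width: 0.0004
```

step_arm --pt "0.0 0 0.0025 -0.0002 0" --pt "0.0 -0.0001 0.005 -0.0004 0" --pt "0.0 -0.0001 0.0075 -0.0005 0" --pt "0.0 -0.0002 0.01 -0.0007 0" --pt "0.0 -0.0002 0.0125 -0.0009 0"

```text
time_s: 37.58
tcp_pos: [0.5919, 0.018, 0.0755]
eef_rot: [-174.8, 50.5, -176.1]
contact_force: [0.1, -0.3, 0.2]
gripper_width: 0.0005
```

step_arm --pt "0.0 0 0.0025 -0.0002 0" --pt "0.0 -0.0001 0.005 -0.0004 0" --pt "0.0 -0.0001 0.0075 -0.0005 0" --pt "0.0 -0.0002 0.01 -0.0007 0" --pt "0.0 -0.0002 0.0125 -0.0009 0"

```text
time_s: 38.2
tcp_pos: [0.5914, 0.0305, 0.0755]
eef_rot: [-174.8, 50.5, -176.1]
contact_force: [-0.7, 0.9, 0.3]
gripper_width: 0.0001
```

```bash
python3 -c "
from h import *
st();ball('b6')"
```

```text
t 38.2 deck [-11.   63.7] 75.5 F [-0.7  0.9  0.3] q [ -22.9   18.2  -49.3 -148.1  -30.3   79.1] [-174.8   50.5 -176.1]
top ball deck [  4.4 124.3] 68.8 541 res 0.0013
scene ball deck [  3.1 123.5] 70.0 1188 res 0.0012
```

View pics/scene_b6.png

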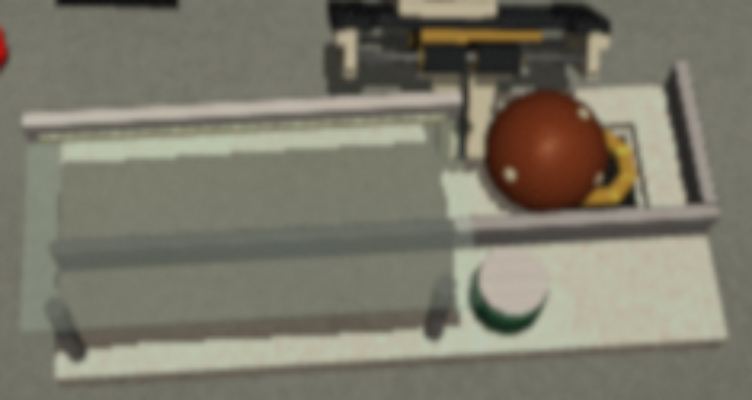

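step_arm --pt "0.0 0 0.0022 -0.0002 0" --pt "0.0 -0.0001 0.0044 -0.0003 0" --pt "0.0 -0.0001 0.0066 -0.0005 0" --pt "0.0 -0.0002 0.0088 -0.0006 0" --pt "0.0 -0.0002 0.011 -0.0008 0"

```text
time_s: 38.92
tcp_pos: [0.5909, 0.0415, 0.0755]
eef_rot: [-174.8, 50.5, -176.1]
contact_force: [-0.9, -1.1, -0.7]
gripper_width: 0.0006
```

step_arm --pt "0.0 0 0.0018 -0.0001 0" --pt "0.0 -0.0001 0.0036 -0.0002 0" --pt "0.0 -0.0001 0.0054 -0.0004 0" --pt "0.0 -0.0001 0.0072 -0.0005 0" --pt "0.0 -0.0001 0.009 -0.0006 0"

```text
time_s: 39.55
tcp_pos: [0.5905, 0.0505, 0.0755]
eef_rot: [-174.8, 50.5, -176.1]
contact_force: [-0.2, 0.3, 0.3]
gripper_width: 0.0001
```

step_arm --pt "0.0 0 0.0013 -0.0001 0" --pt "0.0 -0.0001 0.0026 -0.0002 0" --pt "0.0 -0.0001 0.0039 -0.0003 0" --pt "0.0 -0.0001 0.0052 -0.0004 0" --pt "0.0 -0.0001 0.0065 -0.0005 0"

```text
time_s: 40.17
tcp_pos: [0.5902, 0.057, 0.0755]
eef_rot: [-174.8, 50.5, -176.1]
contact_force: [-0.1, 0.1, 0.2]
gripper_width: 0.0007
```

```bash
python3 -c "
from h import *
st();ball('b7')"
```

```text
t 40.17 deck [-11.1  90.2] 75.5 F [-0.1  0.1  0.2] q [ -20.1   18.9  -52.  -154.9  -32.8   84. ] [-174.8   50.5 -176.1]
top ball deck [ -1.9 170.7] 64.0 507 res 0.0013
scene ball deck [ -3.2 168.9] 65.2 1145 res 0.0011
```

step_arm --pt "0.0 0 -0.005 0 0" --pt "0.0 0 -0.01 0 0" --pt "0.0 0 -0.01 -0.02 0" --pt "0.0 0 -0.01 -0.05 0" --pt "0.0 0 -0.01 -0.08 0"

```text
time_s: 40.9
tcp_pos: [0.5272, 0.0483, 0.1264]
eef_rot: [-174.8, 50.3, -176.2]
contact_force: [-0.5, 2.4, -1.1]
gripper_width: 0.0006
```

```bash
python3 -c "
from h import *
st()"
```

```text
t 40.9 deck [-74.5  84.1] 126.4 F [-0.5  2.4 -1.1] q [ -16.3    3.   -46.9 -132.8  -14.    56.5] [-174.8   50.3 -176.2]
```

step_arm --pt "0.0 0 0 0 0" --pt "0.0 0 0 0 0" --pt "0.0 0 0 0 0" --pt "0.0 0 0 0 0"

```text
time_s: 41.4
tcp_pos: [0.5282, 0.0497, 0.1255]
eef_rot: [-174.9, 50.3, -176.2]
contact_force: [-0.4, -0.2, 0.1]
gripper_width: 0.0001
```

```bash
python3 -c "
from h import *
st();ball('b8')
for n in ('top','scene'):
  c=capture(n);save(c,n+'9')
  for l in ('jar','ramekin','tin','caddy','ring_top'): print(n,l,[(np.round(d['location'],4).tolist(),round(d['p'],2)) for d in spotter.tip_of(n,l)][:5])
st()"
```

```text
t 41.4 deck [-73.3  85.5] 125.5 F [-0.4 -0.2  0.1] q [ -16.3    3.2  -46.9 -133.2  -14.3   57. ] [-174.9   50.3 -176.2]
top ball deck [ -1.9 170.6] 64.0 636 res 0.0013
scene ball deck [ -3.2 168.8] 65.2 1144 res 0.0009
top jar [([0.3964, 0.2403, -0.0018], 0.78)]
top ramekin [([0.3653, -0.036, -0.0021], 0.86)]
top tin [([0.7076, 0.0547, 0.0225], 0.65), ([0.3655, -0.0337, -0.0042], 0.22)]
top caddy [([0.3968, -0.2295, 0.0015], 0.9)]
top ring_top [([0.4873, -0.3477, 0.0021], 0.79), ([0.3748, -0.3501, -0.0014], 0.78), ([0.2738, -0.2597, 0.002], 0.72), ([0.2763, -0.3985, -0.0013], 0.69)]
scene jar [([0.3978, 0.2409, -0.0012], 0.8)]
scene ramekin [([0.3627, -0.0295, 0.0], 0.83)]
scene tin [([0.7008, 0.0596, 0.0254], 0.75), ([0.6011, 0.1386, 0.0243], 0.6)]
scene caddy [([0.3916, -0.2273, -0.0031], 0.55)]
scene ring_top [([0.487, -0.3486, -0.0017], 0.85), ([0.374, -0.349, -0.0013], 0.8), ([0.2802, -0.3999, -0.0024], 0.61), ([0.2765, -0.2579, -0.0003], 0.56), ([0.5992, 0.1368, 0.0106], 0.36)]
t 42.1 deck [-73.1  85.7] 126.9 F [0.5 0.9 0.3] q [ -16.2    3.1  -46.9 -133.2  -14.3   56.9] [-174.8   50.5 -176.1]
```

View pics/scene9.png

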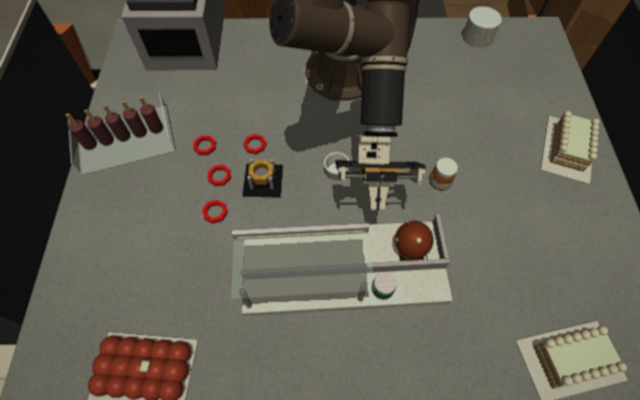

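View pics/scene_b8.png

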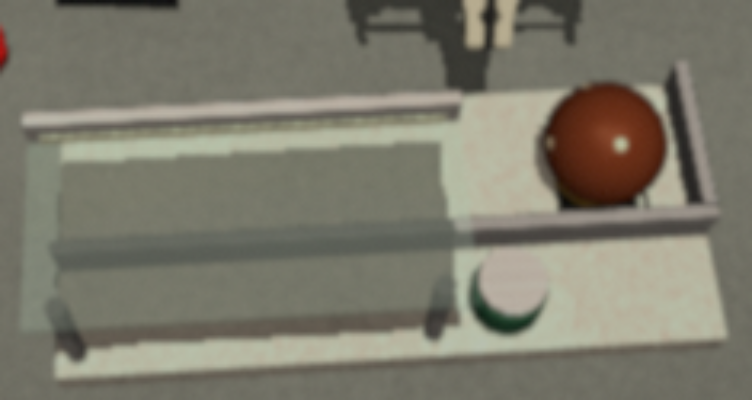

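The sphere has settled in the ring and nothing else has moved. The scene picture shows the sphere at about pixel (413, 240) over the well. The gripper is clear at about (380, 190), and the jar, ramekin and tin are where they were.

```bash
python3 -c "
from h import *
print(workorder.close_job()); st()"
```

```text
the job is handed in; nothing more can be done
None
the job is handed in; nothing more can be done
```

The job is done and handed in at about 42 s: the brass ring lies in the well and the chocolate sphere has settled in its hole.

- **Ring:** I took the top ring from the caddy and let it go with its lower half in the well. Its top measured about 24.4 mm, where it should be 24 mm. The wrist picture showed it lying flat, although my plane fit on that ring came out meaningless, so flatness was judged by eye.
- **Lean:** Moves allow no tilt command, so I leaned the tool by asking for out-of-reach poses in free air. It ended at about 50° rather than the suggested 40–45°, because at 44° the arm could not reach along the whole lane. I also turned the gripper half round so the last joint stayed in range.
- **Push:** The sphere went along the wall at about 20 mm/s, slowing to about 10 mm/s at the end. At every check it was at deck x 3 to 5 mm, z about 69 mm, and a constant 61 mm ahead of the tool. It then dropped into the hole.
- **Last checks:** The sphere was at rest, at deck (-2, 171, 64) mm from the top camera and (-3, 169, 65) mm from the scene camera. The expected position is (0, 170, 65) mm.
- **Rest of the scene:** The jar, ramekin, tin and caddy read within the networks' roughly 4 mm error of where they started. Two looser readings were the ramekin, about 6 mm off in one view, and the caddy, where the cameras disagree by about 5 mm. The pictures show no movement. After the lift, a wrist picture showed a ring still in the caddy, and the last scene picture shows one there too; I did not count the rings. The gripper is clear of everything, with contact force near zero.

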